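# Kit the filing tray to its drawn layout

### The job

Make up the filing kit: set the stapler and whichever of the stamp, staple box, eraser and glue stick are on the desk on their own drawn outlines in the grey tray, each upright, centred and lined up with its outline (either way round). Also stand every highlighter that is there end-down in the slanted white stand, one to a cell, right down to the bottom (either end down).

Things in the scene. Friction and masses are not known exactly. Their poses are not given: they have to be found in the camera images.
- kit_tray: flat grey tray with a black rim, fixed to the desk, 180 mm (x) by 270 mm (y); floor 4 mm thick, rim 12 mm high and 5 mm wide; origin under its centre, z up. Its floor bears five drawn outlines: the stapler's along the +y side, and four cards in two rows
- stapler_spot (a point): centre of the stapler's outline (154x44 mm black line round a dark blue bar, long side along the tray's x axis), on the tray floor
- stamp_spot: printed paper card lying in the kit tray, 72x74 mm, look only; origin at its centre on the tray floor; its x axis is parallel to the tray's x axis and to the long sides of the outline. 60x40 mm outline round a red rectangle: the stamp's place
- staples_spot: printed paper card lying in the kit tray, 72x74 mm, look only; origin at its centre on the tray floor; its x axis is parallel to the tray's x axis and to the long sides of the outline. 70x44 mm outline round a mustard-yellow rectangle with a black stripe: the staple box's place
- eraser_spot: printed paper card lying in the kit tray, 72x74 mm, look only; origin at its centre on the tray floor; its x axis is parallel to the tray's x axis and to the long sides of the outline. 51x28 mm outline round a blue and a grey rectangle: the eraser's place
- glue_spot: printed paper card lying in the kit tray, 72x74 mm, look only; origin at its centre on the tray floor; its x axis is parallel to the tray's x axis and to the long sides of the outline. circle of 36 mm diameter round an orange disc: the glue stick's place
- marker_stand: black foot of the slanted marker stand, 100x180 mm, 4 mm high, fixed to the desk; origin on the desk, x the horizontal direction in which the cells lean, z up
- stand_block: white block, 32 mm thick (x), 176 mm wide (y), three open cells in a row along y, 60 mm apart, each 24 mm (x) by 26 mm (y) inside, 65 mm deep; its z axis runs up along the cells, leaning 35 degrees from vertical towards the foot's +x. Origin: centre of the middle cell's floor, 18 mm above the desk. A marker in a cell has its middle 61 mm up z
- cell_1 (a point): centre of the floor of the cell at y = -60 mm of the block; axes as the block's
- cell_2 (a point): centre of the floor of the middle cell; axes as the block's
- cell_3 (a point): centre of the floor of the cell at y = +60 mm of the block; axes as the block's
- stapler: dark blue stapler, rigid, 146 mm long (y), 36 mm wide (x), 58 mm high, 0.28 kg; the top arm is 30 mm wide, from 35 to 58 mm up; origin at the centre of its underside, z up
- stamp: red and black self-inking stamp, rigid here, standing upright, 52 mm long (y), 32 mm wide (x), 86 mm high, 90 g; black foot 26x46 mm up to 30 mm, red head from 44 mm up; origin at the centre of its underside. May be absent
- staples_box: mustard-yellow staple box with a black stripe, 62 mm long (y), 36 mm wide (x), 20 mm high, 50 g; origin at the centre of its underside. May be absent
- eraser: white eraser in a blue sleeve, 43 mm long (y), 20 mm wide (x), 12 mm high, 20 g; origin at the centre of its underside. May be absent
- glue_stick: glue stick with red cap, standing upright, 26 mm diameter (25 mm where gripped), 92 mm high, 35 g; only its lowest 62 mm is solid to the fingers (the red cap is look only), so grip it below that; origin at the centre of its underside. May be absent
- marker_1: Yellow highlighter marker, rigid, 122 mm long, 18 mm wide, 14 mm thick (collides as a plain box), 20 g, lying flat at the start; origin at the middle of its length on its underside, y axis along its length, x across its width, z through its thickness (its middle is 7 mm up z from the origin). May be absent
- marker_2: Pink highlighter marker, rigid, 122 mm long, 18 mm wide, 14 mm thick (collides as a plain box), 20 g, lying flat at the start; origin at the middle of its length on its underside, y axis along its length, x across its width, z through its thickness (its middle is 7 mm up z from the origin). May be absent
- marker_3: Yellow highlighter marker, rigid, 122 mm long, 18 mm wide, 14 mm thick (collides as a plain box), 20 g, lying flat at the start; origin at the middle of its length on its underside, y axis along its length, x across its width, z through its thickness (its middle is 7 mm up z from the origin). May be absent

How it is judged:
By the outcome, as a careful person would: the job done as asked, in the order asked, and still so for the second after the job is handed in, with the robot touching nothing.
Of stamp, staples_box, eraser, glue_stick only 3 to 4 are there at a start; the rules pass over those that are not, and their reading is None.
Of marker_1, marker_2, marker_3 only 2 to 3 are there at a start; the rules pass over those that are not, and their reading is None.
At some moment in a run one of eraser, staples_box may be knocked a few centimetres aside while the robot is not near it.
It also fails if it takes over 210 s, if anything falls off the work surface, if the arm or the gripper's body presses on something with over 40 N, if the wrist force passes 120 N, or if a joint passes its speed limit or range.

### The arm

A 6-joint arm with a two-finger parallel gripper is mounted at the origin on a cart in front of the work surface, level with it; the furniture and walls round the work are solid. World frame = base frame: x ahead of the robot, y to its left, z up, the work surface at z = 0. Lengths are in mm, angles in rad, forces in N, time in s.
With the tool pointing down it reaches from about 400 to 925 mm from the base axis. Payload 12.5 kg.
Tool frame: the origin (TCP) lies on the front face of the gripper's body, between the roots of the fingers; the fingertips stand 78 mm ahead of it and the grasp point (between the pads) lies 59 mm ahead of it (env.nose_length is the distance from the TCP to the fingertips, in mm); z points along the fingers, y is the line along which they close (so a half turn about z gives the same grasp; the last joint's range is limited). The gripper opens to 95 mm and grips with 3 to 60 N. Pads are 20 mm wide; open, the fingers measure 119 mm over their backs; the gripper's body (75 mm by 180 mm) begins 59 mm behind the grasp point.
Start: joints at [-1.261, 0.491, 1.559, -0, 1.092, -0.106], TCP at [252.473, -571.748, 292.261] pointing down, gripper open.
Joint ranges: [-3.1, 3.1], [-0.84, 2.19], [0.05, 2.79], [-1.13, 4.28], [0.06, 2.93], [-2.69, 2.69]. Speed limits (rad/s): [2.22, 2.22, 2.79, 3.14, 3.14, 3.14].

### API

Orientations are given as [roll, pitch, yaw] about the fixed x, y, z axes, in that order (R = Rz(yaw) Ry(pitch) Rx(roll)).
In Python, from cell import env gives the robot as it stands.
- The arm moves only by the tool jog_arm, never from a script. Its argument "motion" is a list of rows, each a list of 7 numbers: the turn, a rotation vector about the tool's x, y, z in degrees, then the shift along the tool's x, y, z in mm, then the finger opening in mm, from 0 to 95.1. In form: [[wx, wy, wz, x, y, z, hand], ...]. A call has 1 to 10 rows; each row shifts and turns the commanded pose from where the row before left it, along the tool's axes as they then stand; what a row does not reach is not made up. A row lasts 1/8 s, in which the tool goes at most 62.5 mm and 10.7 degrees, less where a joint would pass 70% of its speed; a pose out of reach is approached as far as the arm can. A call is refused whole if a number of a shift passes 62.5 or a number of a turn 10.7, either way. A call with a gripper value outside its range is refused whole. The fingers move at their own pace and stop on an object; the grip force is fixed at half the most. Time passes only in rows, so rows that do not move let the fingers close. It gives the time, the measured TCP pose, the force, the opening and the grip force at its end, in the units of the state.
- env.state(): the state, without advancing time (a new reading comes with each control period).
- env.read_camera(name): name is "side" or "top"; returns a dict with "color" (400x640x3 uint8, red, green, blue), "z_map" (400x640 float32, mm along the optical axis (not along the pixel's ray), 0 where there is no reading), "camera_matrix" (3x3 intrinsics, pixels), "world_to_cam" (4x4, takes a point from world to camera coordinates). Camera axes: x right, y up, looking along -z (the intrinsics and any distortion apply to the point x, -y, -z); pixel columns grow to the right and rows downward; lengths in mm; the calibration is good to about 2 mm. A picture is of the moment at which its call begins.
- env.job_done(): hands the job in; it is judged then, once.
Trained networks look in the newest picture that a camera, given by its name, has taken for a name from the list of things; names that differ only in an ending like _2 or _b are one class to them, and where a whole thing is asked for, a point or a joint stands for the part that bears it (a point fixed in the world has none). Each returns a list of dicts, best first, with "score" (0 to 1); they miss things now and then, are a little off and sometimes report something else, mostly with a low value. They report only what shows in the picture. A call takes as long as a camera call.
- env.recognise(camera, thing): "location" ([column, row] in pixels, amid what is visible of it).
The state is a dict: "t": time; "joints": joint angles; "qvel": joint speeds; "tau": joint torques, N m; "eef_pos": TCP position; "tcp_rot": TCP orientation; "ft_force": force on the tool from outside, world axes, zero at the start; "moment": the same for the moment, N m; "opening": opening from 0.0 (shut) to 1.0 (fully open); "grip_force": force on a finger pad.
Only numpy, scipy, OpenCV 4.12 (cv2) and the standard library are available. Lean on these libraries where they do the work, as an engineer would, in place of code of your own. Each camera call takes 0.05 s, during which the arm holds its last target. There are 200 camera calls.

## Working session

There is one attempt and no reset: what is moved stays moved. The work goes in short steps, Python scripts to look and compute and a tool call to move; the robot and the scene stay as the last step left them, time stands still between calls to the robot, and variables do not carry over. Pictures are saved under pics/ and viewed, at most 14 in all, crops included, and the job is handed in when it is done.

Besides the shell and the picture viewer there is one more tool, called after ">>>" as a command line: name --pt "numbers of a row" for each row, then --argument value for the rest. jog_arm: Moves the arm, as the interface text tells. Its arguments: {"type":"object","properties":{"motion":{"type":"array"}},"required":["motion"]}

```bash
mkdir -p pics; ls; cat > h.py <<'E'
import numpy as np, cv2
from cell import env
def shot(c,name=None):
    d=env.read_camera(c)
    if name: cv2.imwrite(f'pics/{name}.png',d['color'][...,::-1])
    return d
def cloud(d):
    K=d['camera_matrix'];z=d['z_map'].astype(float)
    v,u=np.indices(z.shape)
    p=np.stack([(u-K[0,2])*z/K[0,0],-(v-K[1,2])*z/K[1,1],-z,np.ones_like(z)],-1)
    w=p@np.linalg.inv(d['world_to_cam']).T
    w=w[...,:3]; w[z==0]=np.nan
    return w
E
python3 - <<'E'
from h import *
for c in('top','side'):
    d=shot(c,c+'0');w=cloud(d);print(c,np.linalg.inv(d['world_to_cam']).round(2),d['camera_matrix'].round(1))
    for n in['kit_tray','stamp_spot','staples_spot','eraser_spot','glue_spot','marker_stand','stand_block','stapler','stamp','staples_box','eraser','glue_stick','marker_1','marker_2']:
        r=env.recognise(c,n)
        print(n,[(round(x['score'],2),np.round(x['location']).tolist(),w[int(x['location'][1]),int(x['location'][0])].round().tolist()) for x in r])
print(env.state())
E
```

```text
pics
top [[-1.00000e-02  9.80000e-01 -2.20000e-01  1.82090e+02]
 [-1.00000e+00 -1.00000e-02  1.00000e-02  1.01200e+01]
 [ 1.00000e-02  2.20000e-01  9.80000e-01  1.61465e+03]
 [ 0.00000e+00  0.00000e+00  0.00000e+00  1.00000e+00]] [[497.9   0.  312. ]
 [  0.  497.9 197.9]
 [  0.    0.    1. ]]
kit_tray [(0.69, [287.0, 214.0], [490.0, 77.0, 3.0]), (0.64, [242.0, 207.0], [518.0, 225.0, 6.0])]
stamp_spot [(0.76, [257.0, 195.0], [556.0, 177.0, 1.0])]
staples_spot [(0.85, [288.0, 217.0], [481.0, 77.0, 17.0]), (0.24, [183.0, 224.0], [451.0, 399.0, 78.0])]
eraser_spot [(0.88, [285.0, 190.0], [574.0, 87.0, 8.0])]
glue_spot [(0.6, [257.0, 217.0], [481.0, 179.0, 3.0])]
marker_stand [(0.83, [361.0, 170.0], [629.0, -163.0, 48.0])]
stand_block [(0.76, [361.0, 164.0], [642.0, -165.0, 70.0])]
stapler []
stamp [(0.59, [419.0, 177.0], [590.0, -346.0, 85.0])]
staples_box [(0.53, [188.0, 193.0], [560.0, 401.0, 23.0])]
eraser [(0.39, [433.0, 207.0], [507.0, -401.0, 10.0])]
glue_stick [(0.3, [362.0, 172.0], [619.0, -170.0, 44.0])]
marker_1 [(0.64, [329.0, 228.0], [441.0, -60.0, 7.0]), (0.55, [380.0, 223.0
[... 2066 characters left out ...]
0, 5.0])]
{'t': 1.5, 'joints': array([-1.26061144e+00,  4.90906025e-01,  1.55887517e+00,  7.91946777e-06,
        1.09170800e+00, -1.05595326e-01]), 'qvel': array([ 3.08514830e-05,  1.83886691e-03, -1.87757945e-03, -2.52342043e-03,
       -8.36569240e-04,  2.89266837e-04]), 'tau': array([ 4.37460722e-04, -6.12464261e+01, -2.58428031e+01,  6.92956382e-02,
        4.45219665e-02,  2.26074502e-05]), 'eef_pos': array([ 252.4706836 , -571.759032  ,  292.26576105]), 'tcp_rot': array([3.14148903e+00, 3.91560195e-06, 4.15776561e-01]), 'ft_force': array([ 0.17113796,  0.28829076, -0.53614764]), 'moment': array([-0.00459611, -0.05027853, -0.00729975]), 'grip_force': 0.0, 'opening': 1.0012956697831359}
```

```bash
python3 - <<'E'
import cv2
a=cv2.imread('pics/top0.png')[130:260,140:480]
b=cv2.imread('pics/side0.png')[110:360,200:440]
cv2.imwrite('pics/t.png',cv2.resize(a,None,fx=2.35,fy=2.35,interpolation=2))
cv2.imwrite('pics/s.png',cv2.resize(b,None,fx=2.4,fy=2.4,interpolation=2))
E
```

```text
(no output)
```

View pics/t.png

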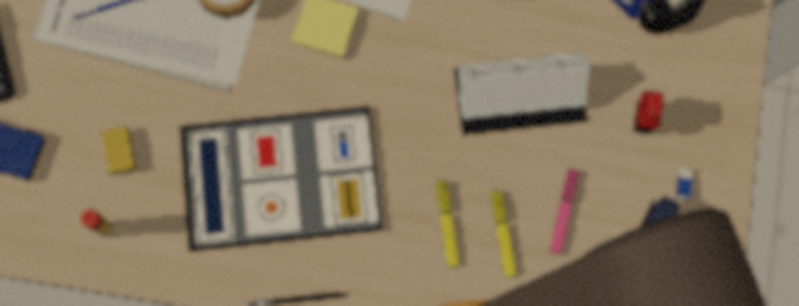

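View pics/s.png

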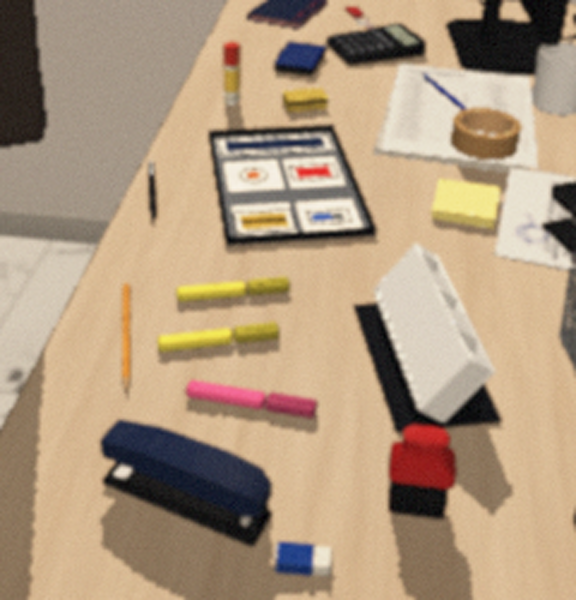

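Everything is present: four kit items plus stapler, and three highlighters. The stapler is hidden from the top camera, so I'll move the arm aside first.

>>> jog_arm --pt "0 0 0 -45 10 -15 95" --pt "0 0 0 -45 10 -15 95" --pt "0 0 0 -45 10 -15 95" --pt "0 0 0 -45 10 -15 95"

```text
t: 2.0
eef_pos: [102.7, -681.8, 352.8]
tcp_rot: [3.141, 0.0, 0.416]
ft_force: [0.5, -0.5, -0.3]
opening: 1.0
grip_force: 0.0
```

```bash
cat >> h.py <<'E'
def proj_plane(d,uv,z):
    K=d['camera_matrix'];T=np.linalg.inv(d['world_to_cam'])
    uv=np.atleast_2d(uv).astype(float)
    r=np.c_[(uv[:,0]-K[0,2])/K[0,0],-(uv[:,1]-K[1,2])/K[1,1],-np.ones(len(uv))]@T[:3,:3].T
    o=T[:3,3]; return (o+r*((z-o[2])/r[:,2])[:,None])[:,:2]
def to_px(d,P):
    K=d['camera_matrix'];p=np.c_[np.atleast_2d(P),np.ones(len(np.atleast_2d(P)))]@d['world_to_cam'].T
    return np.c_[K[0,0]*p[:,0]/-p[:,2]+K[0,2],K[1,1]*-p[:,1]/-p[:,2]+K[1,2]]
HSV={'red':[((0,130,60),(9,255,255)),((172,130,60),(180,255,255))],'blue':[((105,110,25),(125,255,255))],
'yellow':[((22,130,60),(36,255,255))],'mustard':[((18,140,60),(27,255,255))],'pink':[((150,100,50),(176,255,255))],'dark':[((0,0,0),(180,255,60))]}
def mask(d,col,c,r):
    """pixels of a colour whose table position is within r of c (world xy)"""
    h=cv2.cvtColor(d['color'],cv2.COLOR_RGB2HSV);m=sum(cv2.inRange(h,np.array(a),np.array(b)) for a,b in HSV[col])>0
    w=cloud(d); return m&(np.hypot(w[...,0]-c[0],w[...,1]-c[1])<r)
def rect(d,col,c,r,z):
    m=mask(d,col,c,r);v,u=np.nonzero(m);P=proj_plane(d,np.c_[u,v],z)
    (x,y),(a,b),t=cv2.minAreaRect(P.astype(np.float32))
    if a<b:a,b,t=b,a,t+90
    Q=P-P.mean(0);e=np.linalg.svd(Q,full_matrices=False)[2][0]
    return dict(n=len(P),ctr=np.round([x,y],1),mean=P.mean(0).round(1),size=np.round([a,b],1),ang=round((t+90)%180-90,1),pca=round((np.degrees(np.arctan2(e[1],e[0]))+90)%180-90,1))
E
python3 - <<'E'
from h import *
print(env.state()['eef_pos'],env.state()['joints'])
for c in('top','side'):
    d=shot(c,c+'1');print(c)
    for n,col,xy,r,z in [('stapler','blue',(417,-353),95,58),('stamp','red',(595,-350),45,86),('box','mustard',(560,390),45,20),('eraser','blue',(505,-397),35,12),('m1','yellow',(443,-65),75,12),('m2','yellow',(441,-143),75,12),('m3','pink',(460,-228),80,12),('glue','red',(456,400),50,92),
      ('stspot','blue',(525,235),100,4),('stampspot','red',(558,178),35,4),('staplespot','mustard',(487,80),35,4),('erspot','blue',(574,80),35,4),('gluespot','red',(482,178),35,4)]:
        try: print(n,rect(d,col,xy,r,z))
        except Exception as e: print(n,e)
E
```

```text
[ 102.71883306 -681.75359032  352.82870508] [-1.51700073e+00  5.41020272e-01  1.30351121e+00  6.72663194e-05
  1.29687718e+00 -3.62100125e-01]
top
stapler {'n': 120, 'ctr': array([ 424.3, -338.3]), 'mean': array([ 403. , -326.5]), 'size': array([168.4,  23.8]), 'ang': -31.6, 'pca': np.float64(-34.1)}
stamp {'n': 158, 'ctr': array([ 590.4, -336.6]), 'mean': array([ 590.2, -337. ]), 'size': array([54.8, 33.5]), 'ang': -14.3, 'pca': np.float64(-15.0)}
box {'n': 191, 'ctr': array([558.7, 393.7]), 'mean': array([558.2, 394.1]), 'size': array([61.2, 35.8]), 'ang': 10.3, 'pca': np.float64(14.1)}
eraser {'n': 24, 'ctr': array([ 498.4, -396.2]), 'mean': array([ 498.9, -396.1]), 'size': array([17. , 13.2]), 'ang': -3.6, 'pca': np.float64(-12.8)}
m1 {'n': 230, 'ctr': array([455.1, -96.3]), 'mean': array([450.4, -77.4]), 'size': array([119.8,  83.7]), 'ang': 7.0, 'pca': np.float64(23.1)}
m2 {'n': 216, 'ctr': array([ 432.3, -109.3]), 'mean': array([ 435.7, -132.9]), 'size': array([120.2,  80.9]), 'ang': 8.4, 'pca': np.float64(13.8)}
m3 {'n': 131, 'ctr': array([ 467. , -226.2]), 'mean': array([ 46
[... 2123 characters left out ...]
271.3]), 'size': array([121.1,   5.6]), 'ang': 5.3, 'pca': np.float64(4.4)}
stampspot {'n': 42, 'ctr': array([560.2, 194.2]), 'mean': array([559.8, 194.1]), 'size': array([40.8, 19.4]), 'ang': 9.6, 'pca': np.float64(7.1)}
staplespot {'n': 71, 'ctr': array([491. ,  74.5]), 'mean': array([490.2,  75.9]), 'size': array([49.3, 21. ]), 'ang': -0.8, 'pca': np.float64(2.5)}
erspot {'n': 6, 'ctr': array([561.7,  84. ]), 'mean': array([561.7,  84. ]), 'size': array([14.7,  0. ]), 'ang': -0.8, 'pca': np.float64(-0.8)}
gluespot index 0 is out of bounds for axis 0 with size 0h.py:32: RuntimeWarning: Mean of empty slice.
  Q=P-P.mean(0);e=np.linalg.svd(Q,full_matrices=False)[2][0]
  ret = um.true_divide(
```

```bash
cat >> h.py <<'E'
from scipy.optimize import minimize
S=4
def sil(d,pose,boxes):
    x,y,t=pose;c,s=np.cos(t),np.sin(t);im=np.zeros((400*S,640*S),np.uint8)
    for (x0,x1,y0,y1,z0,z1) in boxes:
        P=np.array([(a,b,e) for a in(x0,x1) for b in(y0,y1) for e in(z0,z1)],float)
        W=np.c_[x+c*P[:,0]-s*P[:,1],y+s*P[:,0]+c*P[:,1],P[:,2]]
        q=cv2.convexHull(((to_px(d,W)+.5)*S*16-8).round().astype(np.int32)[:,None])
        cv2.fillConvexPoly(im,q,1,shift=4)
    return im
def fit(ds,masks,boxes,p0):
    ms=[]
    for m in masks:
        v,u=np.nonzero(m); ms.append(None if len(v)==0 else cv2.resize(m.astype(np.float32),None,fx=S,fy=S,interpolation=cv2.INTER_LINEAR)>.5)
    def cost(p): return sum(np.count_nonzero(sil(d,p,boxes)!=m) for d,m in zip(ds,ms) if m is not None)/S**2
    best=None
    for dt in(-.12,0,.12):
        st=np.array(p0,float)+[0,0,dt]
        r=minimize(cost,st,method='Nelder-Mead',options=dict(initial_simplex=st+np.array([[0,0,0],[12,0,0],[0,12,0],[0,0,.15]]),xatol=.05,fatol=.2,maxiter=120))
        if best is None or r.fun<best.fun: best=r
    return best.x[:2].round(1),round(np.degrees(best.x[2]),1),round(best.fun),[int(m.sum()/S**2) for m in ms if m is not None]
def hull(m):
    v,u=np.nonzero(m);o=np.zeros(m.shape,np.uint8);cv2.fillConvexPoly(o,cv2.convexHull(np.c_[u,v].astype(np.int32)),1);return o>0
def big(m):
    n,l,s,_=cv2.connectedComponentsWithStats(m.astype(np.uint8),connectivity=8);return l==1+np.argmax(s[1:,4])
E
cat > est.py <<'E'
from h import *
A=shot('top');B=shot('side');ds=[A,B]
def run(n,col,xy,r,boxes,p0,op=big):
    ms=[op(mask(d,col,xy,r)) for d in ds]
    print(n,'both',fit(ds,ms,boxes,p0),'top',fit(ds[:1],ms[:1],boxes,p0)[:3],'side',fit(ds[1:],ms[1:],boxes,p0)[:3],flush=True)
E
python3 - <<'E'
from est import *
w=[cloud(d) for d in ds]
HSV['dark']=[((0,0,0),(180,255,75))]
run('tray','dark',(525,165),175,[(-90,90,-135,135,0,12)],(525,165,.09),lambda m:hull(big(m)))
run('stapler','blue',(417,-353),95,[(-15,15,-73,73,35,58)],(417,-345,.9))
run('stamp','red',(595,-340),55,[(-16,16,-26,26,44,86)],(595,-345,1.3))
run('box','mustard',(560,390),45,[(-18,18,-31,31,0,20)],(560,390,-1.4))
run('m3','pink',(462,-230),80,[(-9,9,-61,61,0,14)],(466,-226,-1.82))
run('m1','yellow',(450,-65),75,[(-9,9,-61,61,0,14)],(450,-65,-1.45))
run('m2','yellow',(440,-143),75,[(-9,9,-61,61,0,14)],(440,-140,-1.45))
a=ds[0]['color'][...,::-1][225:325,360:500] if 0 else None
im=ds[0]['color'][...,::-1].copy()
cv2.imwrite('pics/t2.png',cv2.resize(im[150:230,370:470],None,fx=6,fy=6,interpolation=2))
v,u=np.nonzero(mask(ds[0],'blue',(417,-353),95));print(u.min(),u.max(),v.min(),v.max())
E
```

```text
tray both (array([522.5, 172.1]), np.float64(5.1), 4358, [262, 2724]) top (array([569.5, 164.5]), np.float64(16.6), 4150) side (array([522.2, 171.8]), np.float64(4.5), 132)
stapler both (array([ 409.3, -336.9]), np.float64(51.1), 1162, [58, 815]) top (array([ 400.5, -342.6]), np.float64(37.3), 405) side (array([ 409.9, -336. ]), np.float64(52.7), 739)
stamp both (array([ 601.6, -345.7]), np.float64(75.4), 309, [157, 607]) top (array([ 599.4, -343.4]), np.float64(67.9), 68) side (array([ 601.9, -346.7]), np.float64(75.6), 228)
box both (array([561.4, 397.2]), np.float64(-84.1), 95, [190, 134]) top (array([561.6, 396.6]), np.float64(-70.9), 52) side (array([563.9, 401.1]), np.float64(-93.7), 33)
m3 both (array([ 469.9, -226.4]), np.float64(-105.0), 347, [135, 340]) top (array([ 469.1, -228.6]), np.float64(-107.2), 93) side (array([ 467.8, -221. ]), np.float64(-106.8), 245)
m1 both (array([452.3, -63.3]), np.float64(-82.6), 183, [189, 280]) top (array([452.2, -63.3]), np.float64(-82.6), 39) side (array([454.9, -57.4]), np.float64(-82.9), 138)
m2 both (array([ 438. , -141.1]), np.float64(-81.4), 205, [196, 331]) top (array([ 437.3, -141.2]), np.float64(-81.2), 40) side (array([ 438.1, -135.4]), np.float64(-81.4), 159)
404 433 208 252
```

View pics/t2.png

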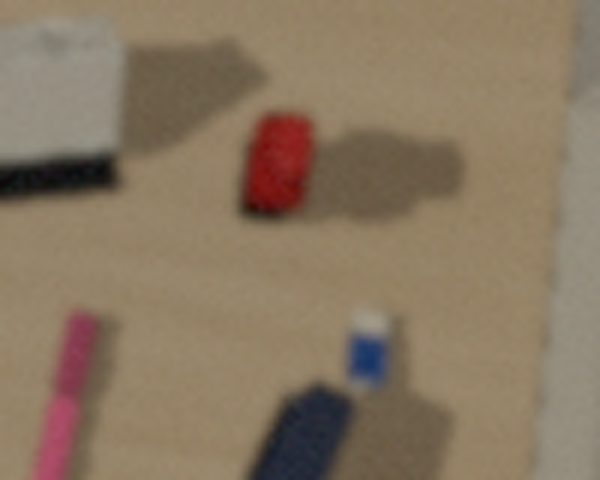

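The crop shows the stamp (col ~415, row ~176), the eraser (431, 207) and the stapler's end (418, 218) clear in the top camera; I just need better masks.

```bash
cat > est.py <<'E'
from h import *
A=shot('top');B=shot('side');ds=[A,B];W=[cloud(d) for d in ds]
def near(i,c,r): return np.hypot(W[i][...,0]-c[0],W[i][...,1]-c[1])<r
def ch(i): return [ds[i]['color'][...,k].astype(int) for k in range(3)]
F={'bluish':lambda R,G,B:(B-R>6),'dark':lambda R,G,B:(R+G+B<200),'red':lambda R,G,B:(R-np.maximum(G,B)>45),'yel':lambda R,G,B:(np.minimum(R,G)-B>58),
'pink':lambda R,G,B:(np.minimum(R,B)-G>22),'tray':lambda R,G,B:(R-B<22),'white':lambda R,G,B:(R-B<25)&(R>60)}
def msk(i,f,c,r): return big(F[f](*[cv2.GaussianBlur(x.astype(np.float32),(0,0),.6) for x in ch(i)])&near(i,c,r))
def run(n,f,xy,r,boxes,p0,op=lambda m:m,cams=(0,1)):
    ms=[op(msk(i,f,xy,r)) for i in range(2)]
    print(n,*[('top','side')[i]+str(fit(ds[i:i+1],ms[i:i+1],boxes,p0)) for i in cams],flush=True)
    return ms
E
python3 - <<'E'
from est import *
a=run('tray','tray',(525,165),185,[(-90,90,-135,135,0,12)],(525,168,.09),hull)
b=run('stapler','bluish',(417,-353),110,[(-15,15,-73,73,35,58)],(410,-340,.9))
c=run('eraser','white',(510,-397),35,[(-10,10,-21.5,21.5,0,12)],(510,-397,-1.5))
d=run('stamp','red',(595,-340),55,[(-16,16,-26,26,44,86)],(595,-345,1.3))
e=run('box','yel',(560,390),55,[(-18,18,-31,31,0,20)],(560,390,-1.4))
for n,m in zip('abcde',(a,b,c,d,e)):
  for i in range(2):
    v,u=np.nonzero(m[i]);print(n,i,u.min(),u.max(),v.min(),v.max())
o=[]
for i in range(2):
    im=ds[i]['color'][...,::-1].copy()
    for m in(a,b,c,d,e):
        cn,_=cv2.findContours(m[i].astype(np.uint8),0,2);cv2.drawContours(im,cn,-1,(0,255,0),1)
    o.append(im)
cv2.imwrite('pics/m.png',np.vstack([cv2.resize(o[0][150:260,165:450],(798,308)),cv2.resize(o[1][130:360,230:410],None,fx=1.25,fy=1.25).repeat(1,0) if 0 else cv2.resize(o[1][140:360,120:520],(798,290*1))]))
E
```

```text
tray top(array([520.4, 170.2]), np.float64(5.4), 176, [4316]) side(array([522.4, 172.9]), np.float64(5.0), 137, [2715])
stapler top(array([ 412.3, -331.9]), np.float64(58.5), 116, [378]) side(array([ 412.7, -334.9]), np.float64(60.5), 231, [1380])
eraser top(array([ 497.6, -397.2]), np.float64(-95.0), 54, [68]) side(array([ 503.6, -395. ]), np.float64(-92.5), 245, [94])
stamp top(array([ 593.7, -339.2]), np.float64(64.8), 71, [154]) side(array([ 601.4, -346.3]), np.float64(75.6), 218, [619])
box top(array([560.6, 397.4]), np.float64(-70.6), 68, [174]) side(array([566.4, 425.2]), np.float64(-94.6), 77, [88])
a 0 218 301 176 235
a 1 288 355 163 211
b 0 403 427 216 254
b 1 243 311 286 325
c 0 427 435 204 215
c 1 314 331 335 350
d 0 411 421 169 184
d 1 361 389 287 313
e 0 184 195 185 202
e 1 318 336 147 152
```

View pics/m.png

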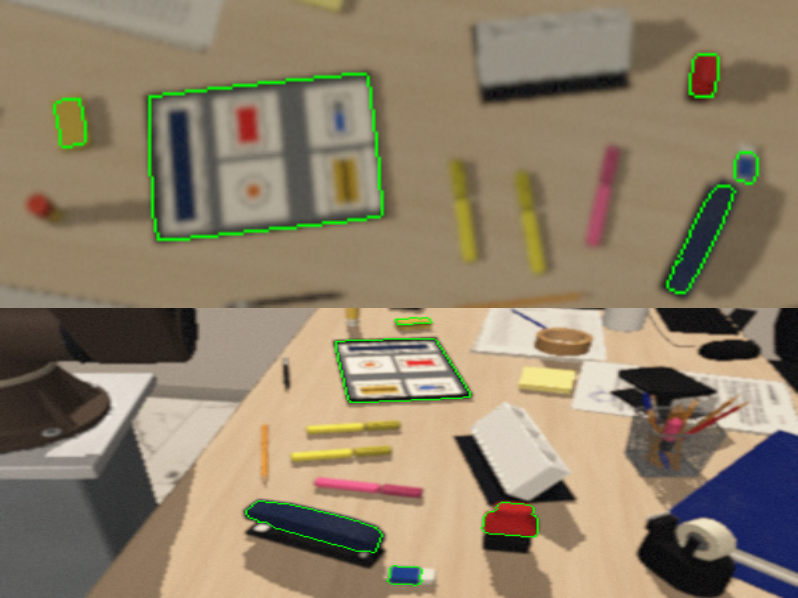

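```bash
cat > plan.py <<'E'
import numpy as np
from cell import env
from scipy.spatial.transform import Rotation as R
def plan(wps,step=52):
    """wps: (x,y,z,yaw) tool down; first turns, then shifts; prints row x count"""
    s=env.state();p=s['eef_pos'].copy();yaw=np.degrees(s['tcp_rot'][2])
    print('now',p.round(1),yaw.round(1),'tilt',np.degrees(s['tcp_rot'][:2]).round(2))
    for w in wps:
        dy=(w[3]-yaw+180)%360-180
        if abs(dy)>.3:
            n=int(np.ceil(abs(dy)/10.5));print(f'  turn wz={-dy/n:.2f} x{n}')
        yaw=w[3];t=np.radians(yaw);d=np.array(w[:3])-p
        v=np.array([np.cos(t)*d[0]+np.sin(t)*d[1],np.sin(t)*d[0]-np.cos(t)*d[1],-d[2]])
        n=max(1,int(np.ceil(np.linalg.norm(v)/step)));print('  shift',(v/n).round(1).tolist(),'x',n,' total',v.round(1).tolist())
        p=np.array(w[:3],float)
    return
E
python3 -c "
from plan import *
plan([(412,-332,200,-30.5),(412,-332,113,-30.5),(412,-332,250,-30.5),(510.5,267,200,5.2),(510.5,267,117,5.2)])"
```

```text
now [ 104.8 -680.4  351.8] 23.9 tilt [-1.7995e+02 -3.0000e-02]
  turn wz=9.06 x6
  shift [8.8, -45.6, 15.2] x 10  total [87.9, -456.1, 151.8]
  shift [0.0, -0.0, 43.5] x 2  total [0.0, -0.0, 87.0]
  shift [0.0, -0.0, -45.7] x 3  total [0.0, -0.0, -137.0]
  turn wz=-8.92 x4
  shift [12.7, -49.0, 4.2] x 12  total [152.4, -587.6, 50.0]
  shift [0.0, 0.0, 41.5] x 2  total [0.0, 0.0, 83.0]
```

>>> jog_arm --pt "0 0 9.06 0 0 0 95" --pt "0 0 9.06 0 0 0 95" --pt "0 0 9.06 0 0 0 95" --pt "0 0 9.06 0 0 0 95" --pt "0 0 9.06 0 0 0 95" --pt "0 0 9.06 0 0 0 95"

```text
t: 3.05
eef_pos: [105.4, -680.3, 352.1]
tcp_rot: [-3.141, 0.0, -0.536]
ft_force: [-0.1, 0.7, -0.5]
opening: 0.996
grip_force: 0.0
```

>>> jog_arm --pt "0 0 0 8.8 -45.6 15.2 95" --pt "0 0 0 8.8 -45.6 15.2 95" --pt "0 0 0 8.8 -45.6 15.2 95" --pt "0 0 0 8.8 -45.6 15.2 95" --pt "0 0 0 8.8 -45.6 15.2 95" --pt "0 0 0 8.8 -45.6 15.2 95" --pt "0 0 0 8.8 -45.6 15.2 95" --pt "0 0 0 8.8 -45.6 15.2 95" --pt "0 0 0 8.8 -45.6 15.2 95" --pt "0 0 0 8.8 -45.6 15.2 95"

```text
t: 4.3
eef_pos: [412.7, -330.5, 199.9]
tcp_rot: [-3.142, -0.0, -0.531]
ft_force: [0.3, -0.5, 1.2]
opening: 0.993
grip_force: 0.0
```

>>> jog_arm --pt "0 0 0 0 0 0 95" --pt "0 0 0 0 0 0 95" --pt "0 0 0 0 0 0 95" --pt "0 0 0 0 0 0 95"

```text
t: 4.8
eef_pos: [411.0, -333.6, 200.5]
tcp_rot: [3.141, -0.001, -0.534]
ft_force: [-1.0, 0.9, -0.8]
opening: 1.0
grip_force: 0.0
```

```bash
python3 -c "
from plan import *
plan([(412,-332,113,-30.5)])
from h import *
d=shot('side','s3');cv2.imwrite('pics/s3c.png',cv2.resize(d['color'][...,::-1][200:360,200:400],None,fx=3.5,fy=3.5))
"
```

```text
now [ 411.  -333.6  200.5] -30.6 tilt [ 1.7999e+02 -3.0000e-02]
  shift [0.0, -0.9, 43.8] x 2  total [0.0, -1.9, 87.5]
```

View pics/s3c.png

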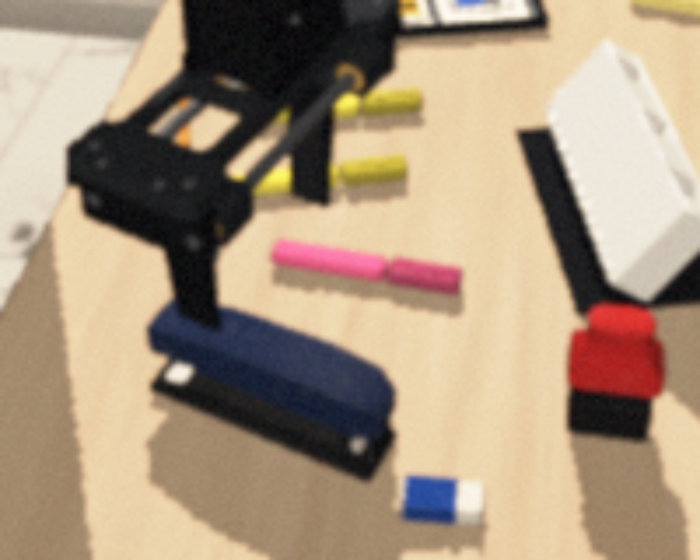

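Gripper (crop ~190,250) sits above the stapler with the right orientation. Descend, grip, lift, transfer.

>>> jog_arm --pt "0 0 0 0 0 43.5 95" --pt "0 0 0 0 0 43.5 95" --pt "0 0 0 0 0 0 95" --pt "0 0 0 0 0 0 20" --pt "0 0 0 0 0 0 20" --pt "0 0 0 0 0 0 20" --pt "0 0 0 0 0 0 20" --pt "0 0 0 0 0 0 20" --pt "0 0 0 0 0 0 20" --pt "0 0 0 0 0 0 20"

```text
t: 6.1
eef_pos: [411.5, -333.0, 113.2]
tcp_rot: [-3.142, 0.0, -0.533]
ft_force: [-0.9, -2.3, -2.7]
opening: 0.323
grip_force: 14.9
```

>>> jog_arm --pt "0 0 0 0 0 0 20" --pt "0 0 0 0 0 -30 20" --pt "0 0 0 0 0 -50 20" --pt "0 0 0 0 0 -57 20" --pt "0 0 -8.93 0 0 0 20" --pt "0 0 -8.93 0 0 0 20" --pt "0 0 -8.93 0 0 0 20" --pt "0 0 -8.93 0 0 0 20" --pt "0 0 0 0 0 0 20" --pt "0 0 0 0 0 0 20"

```text
t: 7.35
eef_pos: [411.4, -332.9, 250.0]
tcp_rot: [-3.141, 0.0, 0.087]
ft_force: [0.2, -0.2, -2.8]
opening: 0.319
grip_force: 29.6
```

```bash
python3 -c "
from plan import *
print(env.state()['opening'],env.state()['grip_force'])
plan([(510.5,267,200,5.2)],49)
from h import *
d=shot('side','s4');cv2.imwrite('pics/s4c.png',cv2.resize(d['color'][...,::-1][160:330,200:400],None,fx=2.5,fy=2.5))
"
```

```text
0.31850590312669075 29.565133452415466
now [ 411.4 -332.9  250. ] 5.0 tilt [-1.7998e+02  2.0000e-02]
  shift [11.8, -45.3, 3.8] x 13  total [153.1, -588.5, 50.0]
```

View pics/s4c.png

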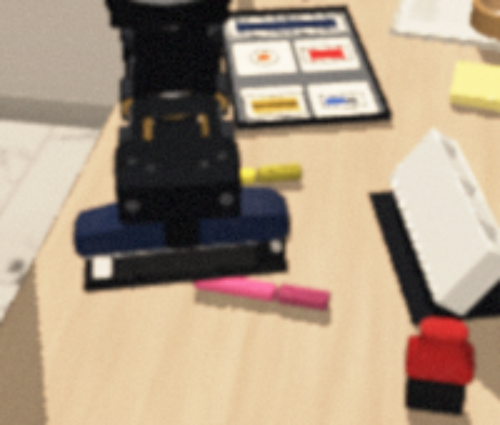

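Stapler is held at its middle (fingers col ~183, stapler 75–288 in the crop). Move over the tray.

>>> jog_arm --pt "0 0 0 11.8 -45.3 3.8 20" --pt "0 0 0 11.8 -45.3 3.8 20" --pt "0 0 0 11.8 -45.3 3.8 20" --pt "0 0 0 11.8 -45.3 3.8 20" --pt "0 0 0 11.8 -45.3 3.8 20" --pt "0 0 0 11.8 -45.3 3.8 20" --pt "0 0 0 11.8 -45.3 3.8 20" --pt "0 0 0 11.8 -45.3 3.8 20"

```text
t: 8.4
eef_pos: [472.9, 38.0, 219.8]
tcp_rot: [3.141, -0.0, 0.088]
ft_force: [0.7, -0.3, -2.6]
opening: 0.315
grip_force: 29.6
```

>>> jog_arm --pt "0 0 0 11.8 -45.3 3.8 20" --pt "0 0 0 11.8 -45.3 3.8 20" --pt "0 0 0 11.8 -45.3 3.8 20" --pt "0 0 0 11.8 -45.3 3.8 20" --pt "0 0 0 11.8 -45.3 3.8 20" --pt "0 0 0 0 0 0 20" --pt "0 0 0 0 0 0 20" --pt "0 0 0 0 0 0 20"

```text
t: 9.4
eef_pos: [511.0, 266.4, 200.9]
tcp_rot: [3.141, 0.0, 0.089]
ft_force: [0.6, -0.4, -2.8]
opening: 0.316
grip_force: 29.6
```

```bash
python3 -c "
from plan import *
plan([(510.5,267,118,5.2)],49)
from h import *
d=shot('side','s5');cv2.imwrite('pics/s5c.png',cv2.resize(d['color'][...,::-1][100:230,240:400],None,fx=4,fy=4))
"
```

```text
now [511.  266.4 200.9] 5.1 tilt [1.7999e+02 1.0000e-02]
  shift [-0.2, -0.3, 41.4] x 2  total [-0.5, -0.6, 82.9]
```

View pics/s5c.png

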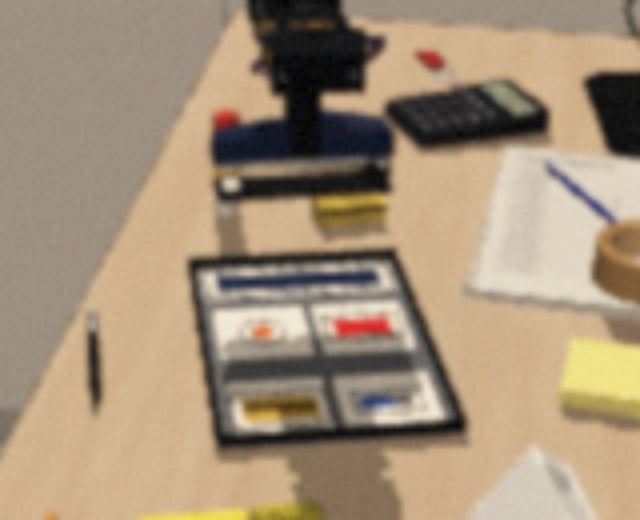

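Stapler is over the tray end, parallel to its bar. Lower, release, rise and go aside for a look.

>>> jog_arm --pt "0 0 0 0 0 40 20" --pt "0 0 0 0 0 35 20" --pt "0 0 0 0 0 7 20" --pt "0 0 0 0 0 0 20" --pt "0 0 0 0 0 0 20" --pt "0 0 0 0 0 0 55" --pt "0 0 0 0 0 0 55" --pt "0 0 0 0 0 0 55" --pt "0 0 0 0 0 -30 55" --pt "0 0 0 0 0 -52 55"

```text
t: 10.7
eef_pos: [510.6, 267.1, 200.5]
tcp_rot: [3.141, 0.003, 0.09]
ft_force: [0.9, -0.3, 1.0]
opening: 0.579
grip_force: 0.0
```

>>> jog_arm --pt "0 0 0 0 0 -40 55" --pt "0 0 0 -10 48 0 55" --pt "0 0 0 -10 48 0 55" --pt "0 0 0 -10 48 0 55" --pt "0 0 0 -10 48 0 55" --pt "0 0 0 -10 48 0 55" --pt "0 0 0 -10 48 0 55" --pt "0 0 0 -10 48 0 55" --pt "0 0 0 -10 48 0 95" --pt "0 0 0 0 0 0 95"

```text
t: 11.95
eef_pos: [465.8, -124.8, 240.9]
tcp_rot: [3.141, -0.0, 0.087]
ft_force: [0.4, 0.1, 0.4]
opening: 0.735
grip_force: 0.0
```

```bash
python3 - <<'E'
from est import *
cv2.imwrite('pics/t6c.png',cv2.resize(A['color'][...,::-1][165:245,175:310],None,fx=5,fy=5,interpolation=2))
run('tray','tray',(525,165),185,[(-90,90,-135,135,0,12)],(525,168,.09),hull)
run('stapler','bluish',(511,267),110,[(-15,15,-73,73,39,62)],(511,267,-1.48))
c=run('box','yel',(560,390),55,[(-18,18,-31,31,0,20)],(560,390,-1.4))
run('stamp','red',(595,-340),55,[(-16,16,-26,26,44,86)],(595,-345,1.3))
from plan import plan;plan([(595,-342,150,-15)])
E
```

```text
tray top(array([520.2, 169.8]), np.float64(5.1), 170, [4322]) side(array([522.1, 174.5]), np.float64(5.3), 470, [2787])
stapler top(array([514.4, 264.7]), np.float64(-81.2), 103, [386]) side(array([570.1, 326.9]), np.float64(-185.1), 158, [106])
box top(array([561.5, 398. ]), np.float64(-71.9), 60, [182]) side(array([567.6, 431. ]), np.float64(-96.6), 87, [77])
stamp top(array([ 595.7, -340.8]), np.float64(68.9), 68, [157]) side(array([ 601.8, -346.4]), np.float64(75.6), 220, [617])
now [ 465.9 -122.4  240.9] 5.1 tilt [-179.99    0.  ]
  turn wz=10.05 x2
  shift [30.3, 29.8, 15.1] x 6  total [181.6, 178.7, 90.9]
```

View pics/t6c.png

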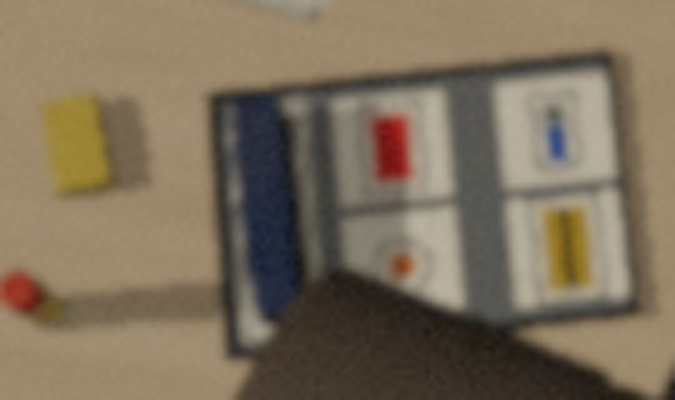

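Stapler sits in its place, its near end hidden by the arm; I'll verify once clear. Now the stamp.

>>> jog_arm --pt "0 0 10.05 0 0 0 95" --pt "0 0 10.05 0 0 0 95" --pt "0 0 0 30.3 29.8 5 95" --pt "0 0 0 30.3 29.8 5 95" --pt "0 0 0 30.3 29.8 5 95" --pt "0 0 0 30.3 29.8 5 95" --pt "0 0 0 30.3 29.8 5 95" --pt "0 0 0 30.3 29.8 6 95" --pt "0 0 0 0 0 0 95" --pt "0 0 0 0 0 0 95"

```text
t: 13.3
eef_pos: [595.9, -340.2, 209.5]
tcp_rot: [-3.141, 0.001, -0.259]
ft_force: [-0.9, 0.1, 0.9]
opening: 0.996
grip_force: 0.0
```

```bash
python3 - <<'E'
from est import *
run('tray','tray',(525,165),185,[(-90,90,-135,135,0,12)],(525,168,.09),hull)
run('stapler','bluish',(511,267),110,[(-15,15,-73,73,39,62)],(511,267,-1.48))
run('stamp','red',(595,-340),55,[(-16,16,-26,26,44,86)],(595,-345,1.3),cams=(1,))
cv2.imwrite('pics/s7c.png',np.hstack([cv2.resize(B['color'][...,::-1][230:350,310:430],None,fx=3.3,fy=3.3,interpolation=2),cv2.resize(A['color'][...,::-1][165:245,210:290],(396,396),interpolation=2)]))
from plan import plan;plan([(596,-341,122,-15)])
E
```

```text
tray top(array([520.6, 170.7]), np.float64(5.7), 515, [3974]) side(array([521.7, 176.1]), np.float64(5.2), 466, [3154])
stapler top(array([512.7, 264.6]), np.float64(-81.8), 90, [400]) side(array([517.8, 264.7]), np.float64(-84.5), 111, [374])Traceback (most recent call last):
  File "<stdin>", line 4, in <module>
  File "est.py", line 9, in run
    ms=[op(msk(i,f,xy,r)) for i in range(2)]
           ~~~^^^^^^^^^^
  File "est.py", line 7, in msk
    def msk(i,f,c,r): return big(F[f](*[cv2.GaussianBlur(x.astype(np.float32),(0,0),.6) for x in ch(i)])&near(i,c,r))
                             ~~~^^^^^^^^^^^^^^^^^^^^^^^^^^^^^^^^^^^^^^^^^^^^^^^^^^^^^^^^^^^^^^^^^^^^^^^^^^^^^^^^^^^^^
  File "h.py", line 58, in big
    n,l,s,_=cv2.connectedComponentsWithStats(m.astype(np.uint8),connectivity=8);return l==1+np.argmax(s[1:,4])
                                                                                            ~~~~~~~~~^^^^^^^^^
    return _wrapfunc(a, 'argmax', axis=axis, out=out, **kwds)
    return bound(*args, **kwds)
ValueError: attempt to get argmax of an empty sequence
```

```bash
python3 - <<'E'
from est import *
cv2.imwrite('pics/s7c.png',np.hstack([cv2.resize(B['color'][...,::-1][230:350,310:430],None,fx=3.3,fy=3.3,interpolation=2),cv2.resize(A['color'][...,::-1][165:245,210:290],(396,396),interpolation=2)]))
from plan import plan;plan([(596,-341,122,-15)])
E
```

```text
now [ 595.8 -340.8  210.4] -14.9 tilt [ 1.7999e+02 -2.0000e-02]
  shift [0.1, 0.1, 44.2] x 2  total [0.3, 0.1, 88.4]
```

View pics/s7c.png

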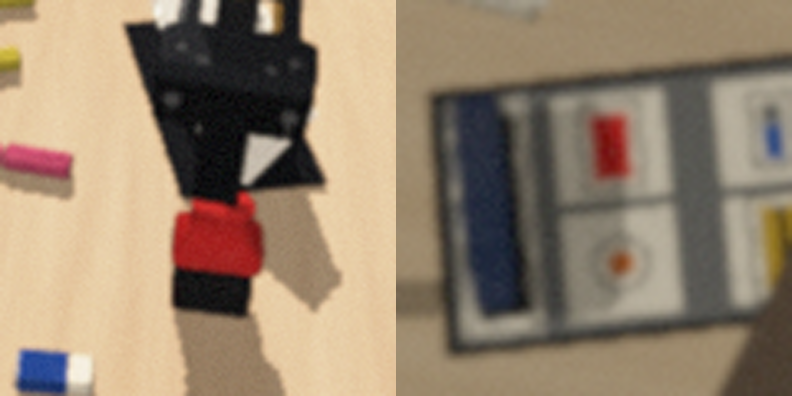

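Stapler looks well within its outline, and the gripper is in line with the stamp. Grip, lift, turn.

>>> jog_arm --pt "0 0 0 0 0 44 95" --pt "0 0 0 0 0 44 95" --pt "0 0 0 0 0 0 25" --pt "0 0 0 0 0 0 25" --pt "0 0 0 0 0 0 25" --pt "0 0 0 0 0 0 25" --pt "0 0 0 0 0 0 25" --pt "0 0 0 0 0 0 25" --pt "0 0 0 0 0 0 25" --pt "0 0 0 0 0 -20 25"

```text
t: 14.75
eef_pos: [595.2, -341.6, 141.1]
tcp_rot: [-3.141, 0.003, -0.26]
ft_force: [-0.0, 0.5, -0.5]
opening: 0.333
grip_force: 29.4
```

>>> jog_arm --pt "0 0 0 0 0 -50 25" --pt "0 0 0 0 0 -50 25" --pt "0 0 0 0 0 -18 25" --pt "0 0 -10.1 0 0 0 25" --pt "0 0 -10.1 0 0 0 25" --pt "0 0 0 0 0 0 25" --pt "0 0 0 0 0 0 25"

```text
t: 15.62
eef_pos: [595.6, -341.8, 259.6]
tcp_rot: [-3.141, 0.0, 0.088]
ft_force: [-0.1, 0.1, -1.2]
opening: 0.329
grip_force: 29.4
```

```bash
python3 - <<'E'
from h import *
from plan import plan;plan([(558.5,190.3,220,5.2),(558.5,190.3,127,5.2)])
E
```

```text
now [ 595.6 -341.8  259.6] 5.1 tilt [-1.7998e+02  2.0000e-02]
  shift [1.0, -48.5, 3.6] x 11  total [11.3, -533.3, 39.6]
  shift [0.0, 0.0, 46.5] x 2  total [0.0, 0.0, 93.0]
```

>>> jog_arm --pt "0 0 0 1 -48.5 0 25" --pt "0 0 0 1 -48.5 0 25" --pt "0 0 0 1 -48.5 0 25" --pt "0 0 0 1 -48.5 0 25" --pt "0 0 0 1 -48.5 0 25" --pt "0 0 0 1 -48.5 0 25" --pt "0 0 0 1 -48.5 0 25" --pt "0 0 0 1 -48.5 10 25" --pt "0 0 0 1 -48.5 10 25" --pt "0 0 0 1 -48.5 10 25"

```text
t: 16.88
eef_pos: [560.8, 143.5, 229.6]
tcp_rot: [3.141, -0.0, 0.089]
ft_force: [0.9, -0.7, -0.9]
opening: 0.332
grip_force: 29.4
```

>>> jog_arm --pt "0 0 0 1 -48.5 10 25" --pt "0 0 0 0 0 0 25" --pt "0 0 0 0 0 0 25" --pt "0 0 0 0 0 0 25"

```text
t: 17.38
eef_pos: [557.8, 189.3, 220.1]
tcp_rot: [3.141, -0.0, 0.09]
ft_force: [-0.0, -0.0, -1.0]
opening: 0.334
grip_force: 29.4
```

```bash
python3 - <<'E'
from est import *
cv2.imwrite('pics/s8c.png',cv2.resize(B['color'][...,::-1][110:230,260:400],None,fx=4,fy=4,interpolation=2))
from plan import plan;plan([(558.5,190.3,127,5.2)])
E
```

```text
now [557.8 189.4 220.1] 5.2 tilt [ 1.8e+02 -3.0e-02]
  shift [0.4, -0.4, 46.6] x 2  total [0.8, -0.9, 93.1]
```

View pics/s8c.png

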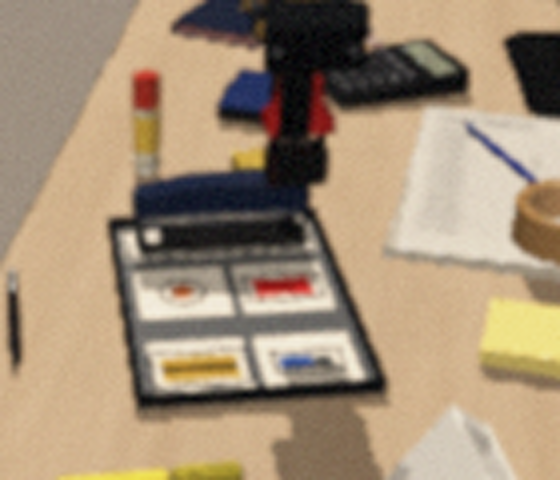

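Stamp hangs upright above its card. Lower and release.

>>> jog_arm --pt "0 0 0 0.4 -0.5 46 25" --pt "0 0 0 0 0 40 25" --pt "0 0 0 0 0 7 25" --pt "0 0 0 0 0 0 25" --pt "0 0 0 0 0 0 25" --pt "0 0 0 0 0 0 55" --pt "0 0 0 0 0 0 55" --pt "0 0 0 0 0 0 55" --pt "0 0 0 0 0 -20 55" --pt "0 0 0 0 0 -50 55"

```text
t: 18.73
eef_pos: [557.2, 190.7, 195.9]
tcp_rot: [3.141, 0.004, 0.092]
ft_force: [0.2, -0.1, 0.5]
opening: 0.577
grip_force: 0.0
```

>>> jog_arm --pt "0 0 0 0 0 -50 55" --pt "0 0 0 -12 46 0 55" --pt "0 0 0 -12 46 0 55" --pt "0 0 0 -12 46 0 55" --pt "0 0 0 -12 46 0 55" --pt "0 0 0 -12 46 0 55" --pt "0 0 0 -12 46 0 55" --pt "0 0 0 -5 46 0 55" --pt "0 0 0 0 46 0 55" --pt "0 0 0 0 46 0 55"

```text
t: 19.98
eef_pos: [519.2, -230.0, 247.1]
tcp_rot: [3.141, -0.0, 0.092]
ft_force: [1.1, -0.1, -0.6]
opening: 0.583
grip_force: 0.0
```

```bash
python3 - <<'E'
from est import *
try:
  run('stamp','red',(560,185),60,[(-16,16,-26,26,48,90)],(558,190,-1.48))
  run('stapler','bluish',(511,267),110,[(-15,15,-73,73,39,62)],(511,267,-1.48))
except Exception as e: print(e)
print([(round(x['score'],2),np.round(x['location'],1)) for x in env.recognise('top','eraser')])
m=F['bluish'](*ch(0))&near(0,(505,-397),50);v,u=np.nonzero(m);print(len(v),proj_plane(A,np.c_[u,v],12).mean(0))
# eraser: blue + white
m1=near(0,(510,-397),60);R,G,Bc=ch(0)
w=(R-Bc<22)&(R>80)&m1;v,u=np.nonzero(w);print(len(v),proj_plane(A,np.c_[u,v],12).mean(0),'wood',[int(np.median(c[m1])) for c in (R,G,Bc)])
P=[to_px(A,[(505,-397,12)])[0]];print(P)
u0,v0=map(int,P[0]);print((R-Bc)[v0-6:v0+9,u0-5:u0+7]);
from plan import plan;plan([(505,-397,150,5.2)])
E
```

```text
attempt to get argmax of an empty sequence
[(0.65, array([431.3, 205.7]))]
48 [ 498.58764708 -396.16661865]
42 [ 501.1788883  -397.57950107] wood [157, 137, 109]
[array([431.1064827 , 207.50048334])]
[[ 47  47  41  37  38  38  38  41  39  37  38  38]
 [ 46  43  38  31  29  31  29  32  31  36  40  37]
 [ 46  43  34  29  25  25  25  24  26  34  35  39]
 [ 45  40  31  23  19  21  19  20  24  31  38  41]
 [ 44  37  20   6   2   1   3   9  17  28  37  42]
 [ 46  32   5 -25 -33 -32 -25 -13   4  24  37  41]
 [ 42  26 -11 -49 -66 -63 -54 -37  -4  23  35  41]
 [ 43  25 -17 -56 -74 -75 -66 -44  -9  25  36  42]
 [ 43  22 -18 -59 -74 -74 -74 -49 -12  20  38  42]
 [ 43  24 -13 -58 -75 -79 -73 -48 -12  21  36  41]
 [ 42  24 -14 -53 -67 -71 -68 -43  -7  22  35  40]
 [ 42  26  -7 -30 -40 -44 -49 -34  -3  26  36  39]
 [ 42  31  10   0  -8 -16 -19 -14  11  31  39  40]
 [ 44  40  28  23  18  11  11  18  25  38  41  44]
 [ 46  44  39  40  36  34  35  36  43  43  45  45]]
now [ 519.1 -230.1  246.6] 5.1 tilt [180.   0.]
  shift [-7.3, 41.2, 24.1] x 4  total [-29.2, 164.9, 96.6]
```

```bash
python3 - <<'E'
from est import *
R,G,Bc=ch(1);u0,v0=to_px(B,[(505,-397,12)])[0].astype(int);print(u0,v0)
print((R-Bc)[v0-10:v0+12:2,u0-16:u0+17:1])
F['er']=lambda R,G,B:R-B<27
for i in(0,1):
  try:
    m=msk(i,'er',(506,-397),35);print(fit(ds[i:i+1],[m],[(-10,10,-21.5,21.5,0,12)],(505,-397,-1.55)))
  except Exception as e: print(e)
for i in(0,1):
  R,G,Bc=ch(i);m=(R-np.maximum(G,Bc)>45);v,u=np.nonzero(m&near(i,(560,185),90));print('stampcam',i,len(v),u.min() if len(v) else '',u.max() if len(v) else '',v.min() if len(v) else '',v.max() if len(v) else '')
E
```

```text
325 341
[[  69   68   68   68   70   70   68   72   69   68   67   70   70   68
    70   69   72   70   69   70   72   69   66   69   70   68   65   69
    68   67   70   68   69]
 [  67   68   68   71   71   70   70   70   69   68   68   70   71   72
    70   70   73   71   70   72   68   70   72   69   69   70   69   67
    66   67   68   68   70]
 [  70   69   71   70   69   68   56   39   30   32   34   35   39   40
    46   49   54   54   55   61   66   68   66   68   70   70   67   71
    68   67   67   69   68]
 [  70   69   69   69   71   55    8  -58  -97 -105 -102 -101  -97  -90
   -84  -79  -75  -74  -70  -70  -52   -5   37   48   50   50   51   53
    62   67   68   66   71]
 [  68   69   68   72   68   49   -4  -73 -103 -103 -105 -108 -106 -104
  -100 -103 -104 -105 -105 -105  -81  -16   30   31   30   29   31   35
    41   57   68   69   71]
 [  68   68   71   69   68   40   -4  -73 -106 -107 -105 -105 -106 -105
  -103 -104 -102  -97 -102 -103  -78  -10   33   34   36   35   30   31
    39   54   67   68   70]
 [  71   69   71   69   63   35  -20  -82 -105 -105 -105 -10
[... 272 characters left out ...]
   72   71]
 [  69   69   67   69   64   41  -14  -51  -60  -60  -62  -63  -64  -64
   -67  -69  -69  -69  -67  -69  -44    1   27   29   32   32   31   30
    36   56   69   70   69]
 [  71   71   66   71   69   67   51   31   28   20   14   17   13    7
     6    2   -3   -7  -16  -13   -2   19   37   40   33   34   32   30
    36   59   64   71   70]
 [  70   68   70   69   68   64   53   51   49   48   50   50   50   51
    51   51   49   46   51   49   48   45   46   49   50   47   46   48
    46   51   56   60   57]]
(array([ 503.9, -398.3]), np.float64(-92.3), 28, [91])
(array([ 498.6, -394.8]), np.float64(-92.6), 104, [234])
stampcam 0 164 247 257 181 219
stampcam 1 9 303 307 182 183
```

```bash
python3 - <<'E'
from plan import plan;plan([(505.5,-397.5,180,-3),(505.5,-397.5,81,-3)])
E
```

```text
now [ 519.1 -228.   246.7] 5.3 tilt [-1.7998e+02  3.0000e-02]
  turn wz=8.26 x1
  shift [-1.2, 42.5, 16.7] x 4  total [-4.7, 170.0, 66.7]
  shift [0.0, -0.0, 49.5] x 2  total [0.0, -0.0, 99.0]
```

>>> jog_arm --pt "0 0 8.2 0 0 0 50" --pt "0 0 0 -1.2 42.3 16.7 50" --pt "0 0 0 -1.2 42.3 16.7 50" --pt "0 0 0 -1.2 42.3 16.7 50" --pt "0 0 0 -1.2 42.3 16.7 50" --pt "0 0 0 0 0 0 50" --pt "0 0 0 0 0 0 50" --pt "0 0 0 0 0 0 50"

```text
t: 21.22
eef_pos: [506.5, -395.8, 180.8]
tcp_rot: [3.141, -0.0, -0.049]
ft_force: [-0.6, 0.7, -0.5]
opening: 0.524
grip_force: 0.0
```

```bash
python3 - <<'E'
from est import *
from plan import plan;plan([(505.5,-397.5,81,-3)])
run('stamp','red',(560,195),38,[(-16,16,-26,26,48,90)],(558,190,-1.48))
run('box','yel',(560,390),55,[(-18,18,-31,31,0,20)],(560,390,-1.4))
E
```

```text
now [ 506.4 -396.1  180.7] -2.8 tilt [ 1.7997e+02 -3.0000e-02]
  shift [-0.4, 0.7, 49.9] x 2  total [-0.8, 1.4, 99.7]Traceback (most recent call last):
  File "<stdin>", line 3, in <module>
  File "est.py", line 9, in run
    ms=[op(msk(i,f,xy,r)) for i in range(2)]
           ~~~^^^^^^^^^^
  File "est.py", line 7, in msk
    def msk(i,f,c,r): return big(F[f](*[cv2.GaussianBlur(x.astype(np.float32),(0,0),.6) for x in ch(i)])&near(i,c,r))
                             ~~~^^^^^^^^^^^^^^^^^^^^^^^^^^^^^^^^^^^^^^^^^^^^^^^^^^^^^^^^^^^^^^^^^^^^^^^^^^^^^^^^^^^^^
  File "h.py", line 58, in big
    n,l,s,_=cv2.connectedComponentsWithStats(m.astype(np.uint8),connectivity=8);return l==1+np.argmax(s[1:,4])
                                                                                            ~~~~~~~~~^^^^^^^^^
    return _wrapfunc(a, 'argmax', axis=axis, out=out, **kwds)
    return bound(*args, **kwds)
ValueError: attempt to get argmax of an empty sequence
```

Fix `run` to compute masks only for the asked cameras; meanwhile grasp the eraser and lift with turn.

>>> jog_arm --pt "0 0 0 -0.6 1 49.5 50" --pt "0 0 0 0 0 45 50" --pt "0 0 0 0 0 4.5 50" --pt "0 0 0 0 0 0 10" --pt "0 0 0 0 0 0 10" --pt "0 0 0 0 0 0 10" --pt "0 0 0 0 0 0 10" --pt "0 0 0 0 0 0 10" --pt "0 0 0 0 0 0 10" --pt "0 0 0 0 0 -20 10"

```text
t: 22.58
eef_pos: [504.9, -397.9, 100.9]
tcp_rot: [-3.14, 0.002, -0.051]
ft_force: [0.6, -1.1, 0.6]
opening: 0.197
grip_force: 30.0
```

>>> jog_arm --pt "0 0 0 0 0 -50 10" --pt "0 0 0 0 0 -50 10" --pt "0 0 0 0 0 -50 10" --pt "0 0 -8.1 0 0 0 10" --pt "0 0 0 0 0 0 10" --pt "0 0 0 0 0 0 10"

```text
t: 23.32
eef_pos: [505.1, -398.0, 250.9]
tcp_rot: [-3.141, 0.0, 0.088]
ft_force: [0.2, -0.1, -0.5]
opening: 0.197
grip_force: 30.0
```

```bash
python3 - <<'E'
s=open('est.py').read()
s=s.replace("ms=[op(msk(i,f,xy,r)) for i in range(2)]","ms={i:op(msk(i,f,xy,r)) for i in cams}").replace("ms[i:i+1]","[ms[i]]")
open('est.py','w').write(s)
E
python3 - <<'E'
from est import *
from plan import plan;plan([(568.8,81.3,180,5.2),(568.8,81.3,85,5.2)])
run('stamp','red',(560,195),38,[(-16,16,-26,26,48,90)],(558,190,-1.48),cams=[0])
run('box','yel',(560,390),55,[(-18,18,-31,31,0,20)],(560,390,-1.4),cams=[0])
E
```

```text
now [ 505.2 -398.   250.6] 5.1 tilt [-1.7996e+02  4.0000e-02]
  shift [10.7, -47.2, 7.1] x 10  total [106.8, -471.6, 70.6]
  shift [0.0, 0.0, 47.5] x 2  total [0.0, 0.0, 95.0]
stamp top(array([554.2, 187.4]), np.float64(-71.6), 61, [155])
box top(array([560.7, 397.5]), np.float64(-71.6), 58, [184])
```

>>> jog_arm --pt "0 0 0 10.7 -47.2 7 10" --pt "0 0 0 10.7 -47.2 7 10" --pt "0 0 0 10.7 -47.2 7 10" --pt "0 0 0 10.7 -47.2 7 10" --pt "0 0 0 10.7 -47.2 7 10" --pt "0 0 0 10.7 -47.2 7 10" --pt "0 0 0 10.7 -47.2 7 10" --pt "0 0 0 10.7 -47.2 7 10" --pt "0 0 0 10.7 -47.2 7 10" --pt "0 0 0 10.7 -47.2 7 10"

```text
t: 24.68
eef_pos: [569.2, 83.2, 180.4]
tcp_rot: [3.142, 0.001, 0.089]
ft_force: [1.0, 0.1, -0.5]
opening: 0.196
grip_force: 30.0
```

>>> jog_arm --pt "0 0 0 0 0 0 10" --pt "0 0 0 0 0 0 10" --pt "0 0 0 0 0 45 10" --pt "0 0 0 0 0 42 10" --pt "0 0 0 0 0 7.5 10" --pt "0 0 0 0 0 0 10" --pt "0 0 0 0 0 0 10" --pt "0 0 0 0 0 0 10"

```text
t: 25.68
eef_pos: [569.5, 81.2, 87.2]
tcp_rot: [3.141, -0.001, 0.09]
ft_force: [-0.7, 0.0, -0.6]
opening: 0.196
grip_force: 30.0
```

```bash
python3 - <<'E'
from plan import *
print(env.state()['ft_force'])
plan([(568.8,81.3,85.5,5.2)])
E
```

```text
[-0.65554346  0.00876229 -0.56381508]
now [569.5  81.2  87.2] 5.1 tilt [ 1.7999e+02 -6.0000e-02]
  shift [-0.7, -0.1, 1.7] x 1  total [-0.7, -0.1, 1.7]
```

>>> jog_arm --pt "0 0 0 -0.5 0 1.5 10" --pt "0 0 0 0 0 0 45" --pt "0 0 0 0 0 0 45" --pt "0 0 0 0 0 0 45" --pt "0 0 0 0 0 -25 45" --pt "0 0 0 0 0 -60 45" --pt "0 0 0 0 0 -60 70" --pt "0 0 0 0 0 -30 70"

```text
t: 26.68
eef_pos: [569.0, 81.6, 263.3]
tcp_rot: [3.141, -0.004, 0.091]
ft_force: [0.1, -0.1, -0.8]
opening: 0.632
grip_force: 0.0
```

>>> jog_arm --pt "0 0 0 22 -45 0 70" --pt "0 0 0 22 -45 0 70" --pt "0 0 0 22 -45 0 70" --pt "0 0 0 22 -45 0 70" --pt "0 0 0 22 -45 0 70" --pt "0 0 0 22 -45 0 70" --pt "0 0 0 0 0 0 70"

```text
t: 27.55
eef_pos: [675.6, 365.4, 258.7]
tcp_rot: [-3.142, 0.001, 0.093]
ft_force: [0.6, -0.6, 0.5]
opening: 0.736
grip_force: 0.0
```

```bash
cat > over.py <<'E'
from h import *
def wire(im,d,pose,boxes,s,off,col):
    x,y,t=pose;t=np.radians(t);c,sn=np.cos(t),np.sin(t)
    for (x0,x1,y0,y1,z0,z1) in boxes:
        P=np.array([(a,b,e) for e in(z0,z1) for a,b in((x0,y0),(x1,y0),(x1,y1),(x0,y1))],float)
        q=((to_px(d,np.c_[x+c*P[:,0]-sn*P[:,1],y+sn*P[:,0]+c*P[:,1],P[:,2]])+.5-off)*s).astype(int)
        for k in(0,4): cv2.polylines(im,[q[k:k+4]],True,col,1)
def crop(d,x0,y0,x1,y1,s): return cv2.resize(d['color'][...,::-1][y0:y1,x0:x1],None,fx=s,fy=s,interpolation=cv2.INTER_CUBIC)
E
python3 - <<'E'
from over import *
d=shot('top');im=crop(d,180,165,310,245,6);o=np.array([180,165])
wire(im,d,(520.4,170,5.2),[(-90,90,-135,135,12,12.1)],6,o,(0,255,0))
wire(im,d,(511,267,5.2),[(-73,73,-15,15,62,62.1)],6,o,(0,255,0))
wire(im,d,(557.8,190,5.2),[(-26,26,-16,16,48,90)],6,o,(0,255,0))
wire(im,d,(569,81.2,5.2),[(-21.5,21.5,-10,10,4,16)],6,o,(0,255,0))
wire(im,d,(560.7,396,12),[(-31,31,-18,18,0,20)],6,o,(0,255,0))
cv2.imwrite('pics/ov1.png',im)
from plan import plan;plan([(560.5,396,150,12),(560.5,396,83,12)])
E
```

```text
now [675.4 363.6 258.8] 5.3 tilt [1.7997e+02 7.0000e-02]
  turn wz=-6.71 x1
  shift [-26.4, -13.9, 27.2] x 4  total [-105.6, -55.6, 108.8]
  shift [0.0, 0.0, 33.5] x 2  total [0.0, 0.0, 67.0]
```

View pics/ov1.png

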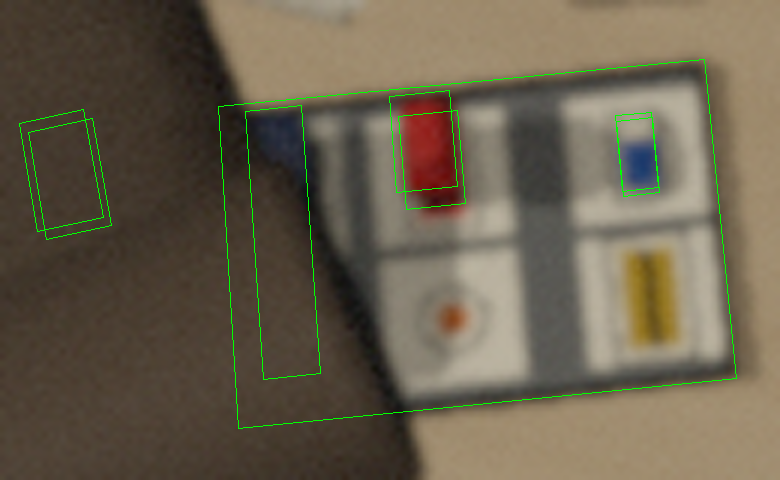

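```bash
python3 - <<'E'
from est import *
q=np.array([(45,105),(97,95),(108,185),(60,192)])/5+[175,165]-.4
print(proj_plane(A,q,20).round(1));p=proj_plane(A,q,20)
a=p[0]-p[3];b=p[1]-p[2];print(np.degrees(np.arctan2(a[1],a[0])),np.degrees(np.arctan2(b[1],b[0])))
try: run('boxside','yel',(560,390),80,[(-18,18,-31,31,0,20)],(560,396,-1.37),cams=[1])
except Exception as e: print(e)
I=cv2.imread('pics/top1.png')[...,::-1]
D=dict(A);D['color']=I
R,G,Bc=[cv2.resize(I[175:215,175:205,k].astype(np.float32),None,fx=8,fy=8,interpolation=2) for k in range(3)]
for th in(60,75,90):
    m=(np.minimum(R,G)-Bc>th);v,u=np.nonzero(m);P=proj_plane(A,np.c_[(u+.5)/8-.5+175,(v+.5)/8-.5+175],12)
    r=cv2.minAreaRect(P.astype(np.float32));Q=P-P.mean(0);e=np.linalg.eigh(Q.T@Q)[1][:,1];print(th,r,P.mean(0).round(1),np.degrees(np.arctan(e[1]/e[0])))
E
```

```text
[[585.6 417. ]
 [592.1 383.1]
 [531.2 373.5]
 [526.9 404.6]]
11.903583072861451 8.964494311469304
boxside side(array([564.9, 423.1]), np.float64(-89.9), 84, [82])
60 ((561.0030517578125, 397.530517578125), (60.74494934082031, 34.09903335571289), 11.741920471191406) [561.  397.6] 11.903986490277275
75 ((560.9833984375, 397.12530517578125), (52.2702522277832, 27.28272247314453), 11.459280014038086) [561.1 398. ] 10.87366476486427
90 ((0.0, 0.0), (0.0, 0.0), 0.0) [nan nan] 90.0<stdin>:12: RuntimeWarning: Mean of empty slice.
  ret = um.true_divide(
<stdin>:12: RuntimeWarning: divide by zero encountered in scalar divide
```

>>> jog_arm --pt "0 0 -6.2 0 0 0 70" --pt "0 0 0 -26.3 -14 18 70" --pt "0 0 0 -26.3 -14 18 70" --pt "0 0 0 -26.3 -14 18 70" --pt "0 0 0 -26.3 -14 18 70" --pt "0 0 0 0 0 0 70" --pt "0 0 0 0 0 0 70" --pt "0 0 0 0 0 0 70"

```text
t: 28.7
eef_pos: [562.6, 395.9, 188.8]
tcp_rot: [-3.141, -0.001, 0.198]
ft_force: [-0.2, -0.1, -0.4]
opening: 0.733
grip_force: 0.0
```

```bash
python3 - <<'E'
from over import *
from plan import plan;plan([(560.7,396.5,82,11.4)])
d=shot('side');im=crop(d,280,110,360,170,8);cv2.imwrite('pics/s9.png',im)
E
```

```text
now [562.6 395.9 188.8] 11.3 tilt [-1.7999e+02 -8.0000e-02]
  shift [-0.6, -0.3, 35.6] x 3  total [-1.8, -1.0, 106.8]
```

View pics/s9.png

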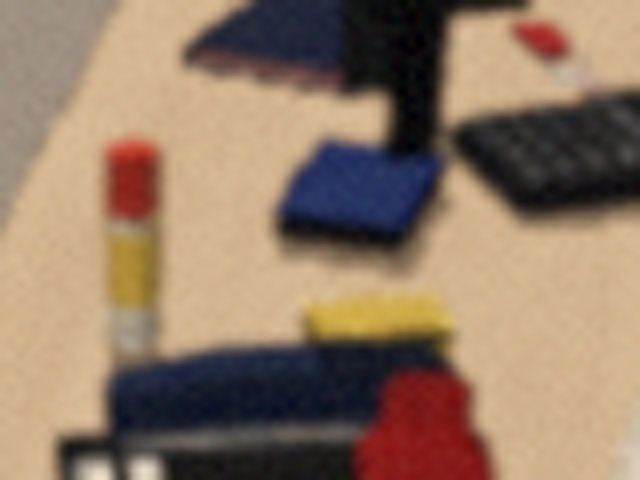

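Box unmoved (crop 305–450, 295–340), gripper above. Grasp it.

>>> jog_arm --pt "0 0 0 -1.8 -0.5 50 70" --pt "0 0 0 0 0 50 70" --pt "0 0 0 0 0 6.5 70" --pt "0 0 0 0 0 0 25" --pt "0 0 0 0 0 0 25" --pt "0 0 0 0 0 0 25" --pt "0 0 0 0 0 0 25" --pt "0 0 0 0 0 0 25" --pt "0 0 0 0 0 0 25" --pt "0 0 0 0 0 -20 25"

```text
t: 30.0
eef_pos: [559.2, 396.3, 101.1]
tcp_rot: [3.141, 0.002, 0.199]
ft_force: [0.5, 0.3, -0.3]
opening: 0.375
grip_force: 30.0
```

>>> jog_arm --pt "0 0 0 0 0 -50 25" --pt "0 0 0 0 0 -50 25" --pt "0 0 0 0 0 -30 25" --pt "0 0 6.2 0 0 0 25" --pt "0 0 0 0 0 0 25" --pt "0 0 0 0 0 0 25"

```text
t: 30.75
eef_pos: [559.6, 396.6, 231.6]
tcp_rot: [3.141, 0.0, 0.093]
ft_force: [0.2, -0.2, -1.0]
opening: 0.377
grip_force: 30.0
```

```bash
python3 - <<'E'
from est import *
from plan import plan;plan([(489.3,74.2,232,5.2),(489.3,74.2,86.5,5.2)])
# held box x-offset, from side camera columns
m=msk(1,'yel',(560,400),90);v,u=np.nonzero(m);print(u.min(),u.max(),v.min(),v.max(),'expected',to_px(B,[(560,396,160)]))
run('eraser','bluish',(569,81),35,[(-10,10,-21.5,7,4,16)],(569,81,-1.48),cams=[0])
E
```

```text
now [559.6 396.6 231.2] 5.3 tilt [1.7998e+02 3.0000e-02]
  shift [-14.2, 45.0, -0.1] x 7  total [-99.2, 314.7, -0.8]
  shift [0.0, 0.0, 48.5] x 3  total [0.0, 0.0, 145.5]
320 324 108 111 expected [[327.2551123  111.70494176]]
eraser top(array([571.6,  79.8]), np.float64(-82.0), 21, [38])
```

>>> jog_arm --pt "0 0 0 -14.3 45 0 25" --pt "0 0 0 -14.3 45 0 25" --pt "0 0 0 -14.3 45 0 25" --pt "0 0 0 -14.3 45 0 25" --pt "0 0 0 -14.3 45 0 25" --pt "0 0 0 -14.3 45 0 25" --pt "0 0 0 -14.3 45 0 25" --pt "0 0 0 0 0 0 25" --pt "0 0 0 0 0 0 25"

```text
t: 31.98
eef_pos: [488.7, 74.0, 231.5]
tcp_rot: [3.142, -0.0, 0.09]
ft_force: [0.1, -0.0, 0.0]
opening: 0.376
grip_force: 30.0
```

>>> jog_arm --pt "0 0 0 0 0 50 25" --pt "0 0 0 0 0 50 25" --pt "0 0 0 0 0 35 25" --pt "0 0 0 0 0 0 25" --pt "0 0 0 0 0 0 25" --pt "0 0 0 0 0 0 25"

```text
t: 32.72
eef_pos: [489.1, 74.2, 97.9]
tcp_rot: [3.141, -0.003, 0.091]
ft_force: [0.4, 0.5, -0.5]
opening: 0.377
grip_force: 30.0
```

```bash
python3 - <<'E'
from plan import *
plan([(488.5,74.2,86.5,5.2)]);print(env.state()['ft_force'])
E
```

```text
now [489.1  74.2  97.9] 5.2 tilt [ 1.7998e+02 -1.4000e-01]
  shift [-0.6, -0.1, 11.4] x 1  total [-0.6, -0.1, 11.4]
[ 0.3599179   0.46967925 -0.46110238]
```

>>> jog_arm --pt "0 0 0 -0.6 0 11 25" --pt "0 0 0 0 0 0 25" --pt "0 0 0 0 0 0 25" --pt "0 0 0 0 0 0 44" --pt "0 0 0 0 0 0 44" --pt "0 0 0 0 0 0 44" --pt "0 0 0 0 0 -25 44" --pt "0 0 0 0 0 -60 44" --pt "0 0 0 0 0 -60 44" --pt "0 0 0 0 0 -40 44"

```text
t: 33.98
eef_pos: [487.8, 73.9, 273.2]
tcp_rot: [3.141, -0.002, 0.091]
ft_force: [-0.4, 0.2, 0.0]
opening: 0.466
grip_force: 0.0
```

```bash
python3 - <<'E'
from est import *
from plan import plan;plan([(455,340,270,5.2),(450,405,270,5.2)])
I=cv2.imread('pics/top1.png')[...,::-1]
R,G,Bc=[cv2.resize(I[160:245,160:205,k].astype(np.float32),None,fx=8,fy=8,interpolation=2) for k in range(3)]
m=(R-np.maximum(G,Bc)>50);v,u=np.nonzero(m);px=np.c_[(u+.5)/8-.5+160,(v+.5)/8-.5+160];print(len(v),px.mean(0),np.ptp(px,axis=0),'z85',proj_plane(A,px,85).mean(0),'z75',proj_plane(A,px,75).mean(0))
i=1;m=F['red'](*ch(1))&near(1,(456,400),60);v,u=np.nonzero(m);print(len(v),u.mean(),v.mean(),u.min(),u.max(),v.min(),v.max())
for x in(446,450,454,458):print(x,to_px(B,[(x,408,77),(x,408,92),(x,408,62)]).round(1).tolist())
I0=cv2.imread('pics/side1.png');print(np.nonzero(((I0[...,2].astype(int)-I0[...,1])>50)[110:150,285:310]))
E
```

```text
now [488.7  73.9 274.4] 5.2 tilt [179.96  -0.4 ]
  shift [-1.6, -44.7, 0.7] x 6  total [-9.5, -268.1, 4.4]
  shift [0.5, -32.6, -0.0] x 2  total [0.9, -65.2, -0.0]
3140 [178.11269904 222.82515924] [8.25  7.625] z85 [450.0838994  412.16363895] z75 [451.83586647 414.79196575]
64 296.0 132.234375 293 299 128 137
446 [[294.1, 132.9], [294.0, 128.9], [294.1, 136.9]]
450 [[295.2, 132.9], [295.2, 129.0], [295.2, 136.9]]
454 [[296.3, 132.9], [296.3, 129.0], [296.4, 136.9]]
458 [[297.5, 132.9], [297.4, 129.0], [297.5, 136.9]]
(array([17, 17, 17, 17, 17, 18, 18, 18, 18, 18, 18, 18, 19, 19, 19, 19, 19,
       19, 19, 20, 20, 20, 20, 20, 20, 20, 21, 21, 21, 21, 21, 21, 21, 22,
       22, 22, 22, 22, 22, 22, 23, 23, 23, 23, 23, 23, 23, 24, 24, 24, 24,
       24, 24, 24, 25, 25, 25, 25, 25, 25, 25, 26, 26, 26, 26, 26, 26, 27,
       27, 27]), array([ 9, 10, 11, 12, 13,  8,  9, 10, 11, 12, 13, 14,  8,  9, 10, 11, 12,
       13, 14,  8,  9, 10, 11, 12, 13, 14,  8,  9, 10, 11, 12, 13, 14,  8,
        9, 10, 11, 12, 13, 14,  8,  9, 10, 11, 12, 13, 14,  8,  9, 10, 11,
       12, 13, 14,  8,  9, 10, 11, 12, 13, 14,  8,  9, 10, 11, 12, 13, 10,
       11, 12]))
```

>>> jog_arm --pt "0 0 0 -1 -47 0 70" --pt "0 0 0 -1 -47 0 70" --pt "0 0 0 -1 -47 0 70" --pt "0 0 0 -1 -47 0 70" --pt "0 0 0 -1 -48 0 70" --pt "0 0 0 -1 -50 0 70" --pt "0 0 0 -1 -50 0 70" --pt "0 0 0 0 0 50 70" --pt "0 0 0 0 0 0 70" --pt "0 0 0 0 0 0 70"

```text
t: 35.33
eef_pos: [451.0, 407.6, 221.2]
tcp_rot: [3.141, -0.0, 0.09]
ft_force: [-0.1, -0.3, -0.3]
opening: 0.733
grip_force: 0.0
```

```bash
python3 - <<'E'
from est import *
from plan import plan;plan([(451.8,411,105,5.2)])
print(proj_plane(A,[(254.8,217.5)],4))
m=F['red'](*ch(1))&near(1,(456,400),60);v,u=np.nonzero(m);print(len(v),u.mean(),v.mean())
run('box','yel',(489,74),55,[(-18,18,-31,31,4,24)],(489,74,-1.48))
run('eraser','bluish',(569,81),35,[(-10,10,-21.5,7,4,16)],(569,81,-1.48))
run('stamp','red',(560,190),50,[(-16,16,-26,26,48,90)],(558,190,-1.48))
R,G,Bc=[cv2.resize(A['color'][195:245,265:315,k].astype(np.float32),None,fx=8,fy=8,interpolation=2) for k in range(3)]
m=(np.minimum(R,G)-Bc>60);v,u=np.nonzero(m);P=proj_plane(A,np.c_[(u+.5)/8-.5+265,(v+.5)/8-.5+195],18)
print(cv2.minAreaRect(P.astype(np.float32)) if len(v) else 0,P.mean(0))
E
```

```text
now [451.2 407.6 222. ] 5.1 tilt [-1.7995e+02 -1.0000e-01]
  shift [0.3, -1.1, 39.0] x 3  total [0.9, -3.3, 117.0]
[[479.2780905  182.98506606]]
64 296.046875 132.296875
box top(array([497.7,  70.7]), np.float64(-79.1), 192, [33]) side(array([496.3, 101.3]), np.float64(-90.6), 156, [110])
eraser top(array([570.2,  79.5]), np.float64(-88.2), 12, [52]) side(array([571.4,  81.1]), np.float64(-93.7), 10, [70])
stamp top(array([554.6, 187.3]), np.float64(-68.9), 62, [150]) side(array([566.1, 185.4]), np.float64(-94.9), 88, [211])
((500.4889221191406, 70.9156723022461), (40.38190460205078, 29.054685592651367), 11.75405216217041) [510.1164178   73.31815941]
```

>>> jog_arm --pt "0 0 0 0.5 -3 50 70" --pt "0 0 0 0 0 50 70" --pt "0 0 0 0 0 17 70" --pt "0 0 0 0 0 0 15" --pt "0 0 0 0 0 0 15" --pt "0 0 0 0 0 0 15" --pt "0 0 0 0 0 0 15" --pt "0 0 0 0 0 0 15" --pt "0 0 0 0 0 0 15" --pt "0 0 0 0 0 0 15"

```text
t: 36.67
eef_pos: [450.9, 410.9, 103.9]
tcp_rot: [-3.141, -0.0, 0.09]
ft_force: [-1.4, -1.4, 5.9]
opening: 0.255
grip_force: 30.0
```

>>> jog_arm --pt "0 0 0 0 0 -20 15" --pt "0 0 0 0 0 -50 15" --pt "0 0 0 0 0 -50 15" --pt "0 0 0 0 0 -20 15" --pt "0 0 0 0 0 0 15" --pt "0 0 0 0 0 0 15"

```text
t: 37.42
eef_pos: [450.5, 410.6, 242.2]
tcp_rot: [3.14, 0.002, 0.09]
ft_force: [-0.3, -0.0, -0.3]
opening: 0.255
grip_force: 30.0
```

```bash
python3 - <<'E'
from est import *
from plan import plan;plan([(478.5,183.2,240,5.2),(478.5,183.2,110,5.2)]);print(env.state()['opening'])
m=F['red'](*ch(1))&near(1,(451,410),60);v,u=np.nonzero(m);print(len(v),u.mean(),v.mean(),to_px(B,[(451.4,410.5,217),(451.4,410.5,186)]).round(1))
E
```

```text
now [450.5 410.6 242. ] 5.2 tilt [1.7992e+02 1.2000e-01]
  shift [1.4, 45.8, 0.4] x 5  total [7.2, 229.0, 2.0]
  shift [0.0, 0.0, 43.3] x 3  total [0.0, 0.0, 130.0]
0.26051502763325923
0 nan nan [[295.3  93.6]
 [295.3 102.6]]<stdin>:3: RuntimeWarning: Mean of empty slice.
  ret = ret.dtype.type(ret / rcount)
```

>>> jog_arm --pt "0 0 0 1.4 45.8 0 15" --pt "0 0 0 1.4 45.8 0 15" --pt "0 0 0 1.4 45.8 0 15" --pt "0 0 0 1.4 45.8 0 15" --pt "0 0 0 1.4 45.8 0 15" --pt "0 0 0 0 0 0 15" --pt "0 0 0 0 0 0 15" --pt "0 0 0 0 0 50 15" --pt "0 0 0 0 0 50 15" --pt "0 0 0 0 0 20 15"

```text
t: 38.78
eef_pos: [477.3, 184.4, 120.7]
tcp_rot: [3.141, 0.004, 0.092]
ft_force: [-0.3, 0.8, 1.5]
opening: 0.256
grip_force: 30.0
```

>>> jog_arm --pt "0 0 0 0 0 0 15" --pt "0 0 0 0 0 0 15" --pt "0 0 0 0 0 0 15"

```text
t: 39.15
eef_pos: [478.8, 183.8, 124.5]
tcp_rot: [-3.141, -0.002, 0.091]
ft_force: [-0.1, 0.8, 0.0]
opening: 0.258
grip_force: 30.0
```

```bash
python3 - <<'E'
from over import *
from plan import plan;plan([(478.5,183.2,109,5.2)])
E
```

```text
now [478.8 183.8 124.5] 5.2 tilt [-1.7999e+02 -1.1000e-01]
  shift [-0.3, 0.6, 15.5] x 1  total [-0.3, 0.6, 15.5]
```

>>> jog_arm --pt "0 0 0 -0.3 0.5 10 15" --pt "0 0 0 0 0 5 15" --pt "0 0 0 0 0 0 15" --pt "0 0 0 0 0 0 15" --pt "0 0 0 0 0 0 45" --pt "0 0 0 0 0 0 45" --pt "0 0 0 0 0 0 45" --pt "0 0 0 0 0 -40 45" --pt "0 0 0 0 0 -50 45" --pt "0 0 0 0 0 -50 45"

```text
t: 40.4
eef_pos: [478.0, 182.9, 250.0]
tcp_rot: [3.141, 0.0, 0.091]
ft_force: [0.2, 0.3, -0.7]
opening: 0.474
grip_force: 0.0
```

>>> jog_arm --pt "0 0 0 0 50 0 45" --pt "0 0 0 0 50 0 45" --pt "0 0 0 0 50 0 45" --pt "0 0 0 0 50 0 45" --pt "0 0 0 0 50 0 45" --pt "0 0 0 0 50 0 45" --pt "0 0 0 0 50 0 45" --pt "0 0 0 0 50 0 45" --pt "0 0 0 0 50 0 45" --pt "0 0 0 0 0 0 45"

```text
t: 41.65
eef_pos: [518.7, -268.1, 248.1]
tcp_rot: [3.141, -0.0, 0.087]
ft_force: [-0.3, 0.1, -0.9]
opening: 0.471
grip_force: 0.0
```

```bash
python3 - <<'E'
from est import *
from over import wire,crop
print(env.state()['eef_pos'],env.state()['joints'].round(2))
o=np.array([218,168]);im=crop(A,218,168,310,243,5)
g=(0,255,0)
for pz,b in [((511,267,5.2),(-73,73,-15,15,62,62.1)),((557.8,190,5.2),(-26,26,-16,16,48,90)),((569.5,81.2,5.2),(-21.5,21.5,-10,10,4,16)),((489.3,74.2,5.2),(-31,31,-18,18,4,24)),((479,183,5.2),(-12,12,-12,12,4,96))]: wire(im,A,pz,[b],5,o,g)
im2=crop(B,275,130,365,220,3.6) if 0 else crop(B,275,140,360,215,5)
cv2.imwrite('pics/ov2.png',cv2.resize(np.hstack([im,im2]),(800,339)))
cv2.imwrite('pics/stand_t.png',crop(A,325,140,405,200,6));cv2.imwrite('pics/stand_s.png',crop(B,330,210,420,300,5))
E
```

```text
[ 518.46929462 -265.31272754  248.22353174] [-0.59  0.48  1.72  0.    0.95  0.89]
```

View pics/ov2.png

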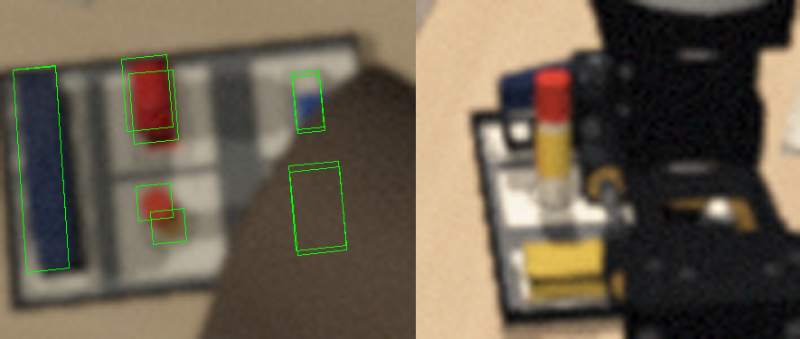

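Kit items all sit as intended (stapler, stamp, glue at col ~155,210; staple box in the side view). Now the stand's pose, from the unobstructed earlier frames.

```bash
cat > stand.py <<'E'
from over import *
A=shot('top');B=shot('side')
for d,n in((A,'top1'),(B,'side1')): d['color']=cv2.imread(f'pics/{n}.png')[...,::-1].copy()
def blk(p,t):
    x,y,yaw=p;c,s=np.cos(yaw),np.sin(yaw);C,Sn=np.cos(np.radians(35)),np.sin(np.radians(35))
    L=np.array([(a,b,e) for e in(-t,65) for a,b in((-16,-88),(16,-88),(16,88),(-16,88))],float)
    H=np.c_[C*L[:,0]+Sn*L[:,2],L[:,1],18-Sn*L[:,0]+C*L[:,2]]
    return np.c_[x+c*H[:,0]-s*H[:,1],y+s*H[:,0]+c*H[:,1],H[:,2]]
def bsil(d,p,t):
    im=np.zeros((1600,2560),np.uint8);cv2.fillConvexPoly(im,cv2.convexHull(((to_px(d,blk(p,t))+.5)*64-8).round().astype(np.int32)[:,None]),1,shift=4);return im
def wm(d,win,v):
    R,G,Bc=[cv2.GaussianBlur(cv2.resize(d['color'][...,k].astype(np.float32),None,fx=4,fy=4,interpolation=2),(0,0),1.5) for k in range(3)]
    m=(R-Bc<v[0])&(R>v[1]);w=np.zeros_like(m);x0,y0,x1,y1=[4*a for a in win];w[y0:y1,x0:x1]=1
    return big(m&w)
E
python3 - <<'E'
from stand import *
ms=[wm(A,(325,140,400,190),(30,125)),wm(B,(340,200,420,300),(30,105))]
for m in ms: v,u=np.nonzero(m);print(m.sum()/16,u.min()/4,u.max()/4,v.min()/4,v.max()/4)
for cams in((0,1),(0,),(1,)):
    f=lambda q:sum(np.count_nonzero(bsil((A,B)[i],q[:3],q[3])!=ms[i]) for i in cams)/16
    q0=np.array([615,-167,.11,8.]);r=minimize(f,q0,method='Nelder-Mead',options=dict(initial_simplex=q0+np.array([[0]*4,[12,0,0,0],[0,12,0,0],[0,0,.1,0],[0,0,0,5]]),xatol=.05,fatol=.3,maxiter=250))
    print(cams,r.x.round(2),np.degrees(r.x[2]).round(1),round(r.fun))
    if len(cams)==2: q=r.x
o=[]
for i,(d,w,s) in enumerate(((A,(325,140,400,195),5),(B,(335,205,420,295),4.5))):
    im=crop(d,w[0],w[1],w[2],w[3],s)
    P=((to_px(d,blk(q[:3],q[3]))+.5-np.array(w[:2]))*s).astype(int)
    for k in(0,4):cv2.polylines(im,[P[k:k+4]],True,(0,255,0),1)
    for k in range(4):cv2.line(im,P[k].tolist(),P[k+4].tolist(),(0,255,0),1)
    o.append(cv2.copyMakeBorder(im,0,410-im.shape[0],0,0,0))
cv2.imwrite('pics/stand.png',np.hstack(o))
E
```

```text
1196.25 334.75 391.0 152.75 179.5
2028.5625 356.5 404.75 212.5 285.75
(0, 1) [ 6.2211e+02 -1.7377e+02  9.0000e-02  1.8600e+00] 5.2 114
(0,) [ 6.2231e+02 -1.7295e+02  1.0000e-01  5.7000e-01] 5.6 29
(1,) [ 6.2221e+02 -1.7454e+02  9.0000e-02  2.1200e+00] 5.2 72
```

View pics/stand.png

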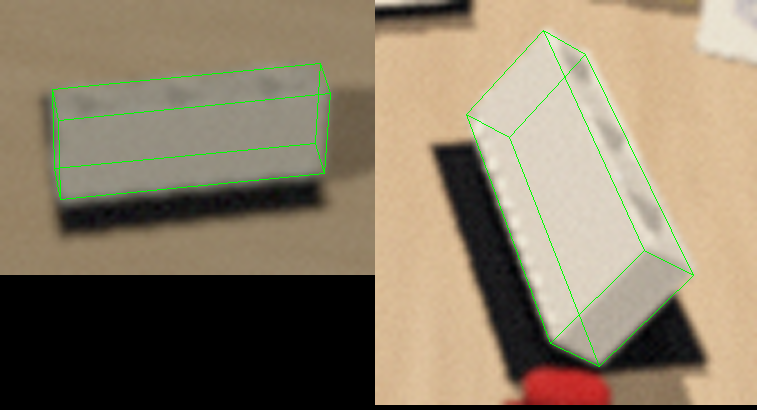

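The wireframe matches the block in both views (top crop 55–325, side crop 470–690). Refine the markers and plan the first one.

```bash
python3 - <<'E'
from h import *
A=shot('top');I=cv2.imread('pics/top1.png')[...,::-1]
R,G,B=[cv2.resize(I[...,k].astype(np.float32),None,fx=6,fy=6,interpolation=2) for k in range(3)]
for n,m,c in(('m1',np.minimum(R,G)-B>68,(452,-63)),('m2',np.minimum(R,G)-B>68,(438,-141)),('m3',np.minimum(R,B)-G>18,(468,-227))):
    v,u=np.nonzero(m);P=proj_plane(A,np.c_[(u+.5)/6-.5,(v+.5)/6-.5],9);P=P[np.abs(P-c).max(1)<[75]]
    P=P[np.hypot(*(P-c).T)<72];P=P[np.abs(P[:,1]-c[1])<35]
    r=cv2.minAreaRect(P.astype(np.float32));Q=P-P.mean(0);e=np.linalg.eigh(Q.T@Q)[1][:,1];print(n,len(P),np.round(r[0],1),np.round(r[1],1),round(r[2],1),np.degrees(np.arctan(e[1]/e[0])).round(1))
for cam in('top','side'):
    d=A if cam=='top' else shot('side');print([(round(x['score'],2),np.round(x['location']).tolist()) for x in env.recognise(cam,'marker_1')])
E
```

```text
m1 5434 [451.1 -62.7] [118.4  16. ] 7.2 7.5
m2 5599 [ 436.7 -140.1] [118.9  16.5] 8.9 8.6
m3 2473 [ 467.4 -226.4] [ 10.2 113. ] 76.4 -14.5
[]
[(0.81, [306.0, 276.0]), (0.57, [292.0, 248.0]), (0.56, [299.0, 232.0]), (0.36, [378.0, 248.0])]
```

```bash
cat >> plan.py <<'E'
PSI=5.3;O={1:(627.7,-233.2,18),2:(622.2,-173.5,18),3:(616.7,-113.8,18)}
def Rt(yaw,th): return (R.from_euler('z',yaw,degrees=True)*R.from_euler('x',180,degrees=True)*R.from_euler('y',th,degrees=True)).as_matrix()
def cellpose(k,s,d=73):
    M=Rt(PSI,55);return np.array(O[k])+s*M[:,0]-d*M[:,2],M
def now():
    s=env.state();return s['eef_pos'],R.from_euler('xyz',s['tcp_rot']).as_matrix()
def to(p,M,step=50):
    q,N=now();rv=np.degrees(R.from_matrix(N.T@M).as_rotvec());v=M.T@(p-q);n=max(1,int(np.ceil(np.linalg.norm(v)/step)))
    print('now',q.round(1),'target',np.round(p,1),'turn',rv.round(2),'shift',(v/n).round(2),'x',n,'total',v.round(1))
E
python3 -c "
from plan import *
plan([(496.1,-234.3,160,-14.5),(496.1,-234.3,80,-14.5)])
print(cellpose(1,171),cellpose(1,90)[0])"
```

```text
now [ 519.  -264.4  248.7] 5.3 tilt [ 1.7999e+02 -1.0000e-02]
  turn wz=9.88 x2
  shift [-14.8, -11.7, 44.4] x 2  total [-29.7, -23.5, 88.7]
  shift [0.0, -0.0, 40.0] x 2  total [0.0, -0.0, 80.0]
(array([ 665.81979799, -229.66373326,  199.94607943]), array([[ 5.71124224e-01,  9.23705874e-02,  8.15649922e-01],
       [ 5.29815924e-02, -9.95724698e-01,  7.56655555e-02],
       [ 8.19152044e-01,  1.24900090e-16, -5.73576436e-01]])) [ 619.55873585 -233.95524224  133.59476384]
```

>>> jog_arm --pt "0 0 9.8 0 0 0 45" --pt "0 0 9.8 0 0 0 45" --pt "0 0 0 -14.8 -12.5 44 45" --pt "0 0 0 -14.8 -12.5 44 45" --pt "0 0 0 0 0 0 45" --pt "0 0 0 0 0 0 45" --pt "0 0 0 0 0 0 45"

```text
t: 42.92
eef_pos: [497.3, -234.4, 162.2]
tcp_rot: [3.141, -0.003, -0.252]
ft_force: [-0.9, 0.3, 0.6]
opening: 0.47
grip_force: 0.0
```

```bash
python3 -c "
from plan import *
plan([(496.1,-234.3,80,-14.5)])"
```

```text
now [ 497.3 -234.4  162.2] -14.4 tilt [ 1.7994e+02 -1.7000e-01]
  shift [-0.6, 0.1, 41.1] x 2  total [-1.2, 0.2, 82.2]
```

>>> jog_arm --pt "0 0 0 -1 0 45 45" --pt "0 0 0 0 0 36.5 45" --pt "0 0 0 0 0 0 45" --pt "0 0 0 0 0 0 8" --pt "0 0 0 0 0 0 8" --pt "0 0 0 0 0 0 8" --pt "0 0 0 0 0 0 8" --pt "0 0 0 0 0 0 8" --pt "0 0 0 0 0 0 8"

```text
t: 44.05
eef_pos: [495.6, -233.5, 79.4]
tcp_rot: [3.141, -0.001, -0.252]
ft_force: [-0.9, 0.2, 5.3]
opening: 0.182
grip_force: 30.0
```

>>> jog_arm --pt "0 0 0 0 0 -20 8" --pt "0 0 0 0 0 -50 8" --pt "0 0 0 0 0 -50 8" --pt "0 0 0 0 0 -50 8" --pt "0 0 -9.9 0 0 0 8" --pt "0 0 -9.9 0 0 0 8" --pt "0 9.15 0 0 0 0 8" --pt "0 9.15 0 0 0 0 8" --pt "0 9.15 0 0 0 0 8" --pt "0 0 0 0 0 0 8"

```text
t: 45.3
eef_pos: [494.9, -232.5, 248.5]
tcp_rot: [-3.135, -0.455, 0.093]
ft_force: [-0.7, -0.6, -0.2]
opening: 0.181
grip_force: 30.0
```

>>> jog_arm --pt "0 9.15 0 0 0 0 8" --pt "0 9.15 0 0 0 0 8" --pt "0 9.15 0 0 0 0 8" --pt "0 0 0 0 0 0 8" --pt "0 0 0 0 0 0 8" --pt "0 0 0 0 0 0 8"

```text
t: 46.05
eef_pos: [496.8, -226.8, 247.4]
tcp_rot: [-3.1, -0.782, 0.089]
ft_force: [-0.2, -0.4, -1.0]
opening: 0.179
grip_force: 30.0
```

```bash
python3 -c "
from plan import *
s=env.state();print(s['joints'].round(2),s['opening'],s['grip_force'])
to(*cellpose(1,171))"
```

```text
[-0.75  0.39  2.11  1.44  0.59 -0.53] 0.17898482650219316 29.970986545085907
now [ 496.8 -226.8  247.4] target [ 665.8 -229.7  199.9] turn [-2.21 10.18 -0.36] shift [14.37  4.61 41.22] x 4 total [ 57.5  18.4 164.9]
```

>>> jog_arm --pt "-0.7 3.4 -0.1 0 0 0 8" --pt "-0.7 3.4 -0.1 0 0 0 8" --pt "-0.7 3.4 -0.1 0 0 0 8" --pt "0 0 0 0 0 0 8" --pt "0 0 0 0 0 0 8"

```text
t: 46.68
eef_pos: [496.7, -227.0, 247.4]
tcp_rot: [-3.138, -0.961, 0.09]
ft_force: [-0.0, -0.8, 0.2]
opening: 0.185
grip_force: 30.0
```

```bash
python3 -c "
from plan import *
s=env.state();print(s['joints'].round(2),s['opening'],s['grip_force'])
to(*cellpose(1,171))"
```

```text
[-0.78  0.42  2.19  1.82  0.71 -0.92] 0.18535595635253646 29.97082829475403
now [ 496.7 -227.   247.4] target [ 665.8 -229.7  199.9] turn [-0.09 -0.04 -0.08] shift [14.4   4.56 41.24] x 4 total [ 57.6  18.3 164.9]
```

>>> jog_arm --pt "0 0 0 9.6 3.05 27.5 8" --pt "0 0 0 9.6 3.05 27.5 8" --pt "0 0 0 9.6 3.05 27.5 8" --pt "0 0 0 9.6 3.05 27.5 8" --pt "0 0 0 9.6 3.05 27.5 8" --pt "0 0 0 9.6 3.05 27.5 8" --pt "0 0 0 0 0 0 8" --pt "0 0 0 0 0 0 8" --pt "0 0 0 0 0 0 8"

```text
t: 47.8
eef_pos: [665.2, -229.9, 200.5]
tcp_rot: [-3.139, -0.962, 0.089]
ft_force: [-0.0, 0.1, 0.6]
opening: 0.181
grip_force: 30.0
```

```bash
python3 - <<'E'
from plan import *
s=env.state();print(s['joints'].round(2),s['opening'],s['grip_force'])
to(*cellpose(1,171))
from est import *
# pink pixels: position across cell plane from depth
p,M=cellpose(1,0)
o=np.array(O[1])
Mm=Rt(PSI,55)
for i in(0,1):
    m=F['pink'](*ch(i));q=(W[i][m]-o)@Mm;q=q[(np.abs(q[:,0]-130)<90)&(np.abs(q[:,1])<40)&(np.abs(q[:,2])<40)];print(i,len(q),np.nanpercentile(q,[5,50,95],axis=0).round(1).tolist())
    u=to_px(ds[i],[o+Mm[:,0]*(81),o+Mm[:,0]*203]);v,uu=np.nonzero(m&(np.hypot(*(np.indices(m.shape)-u.mean(0)[::-1][:,None,None]))<60));print('px exp',u.round(1).tolist(),'seen',uu.min(),uu.max(),v.min(),v.max())
E
```

```text
[-0.57  0.64  1.87  1.92  0.56 -0.82] 0.1811120501641817 29.97093826532364
now [ 665.2 -229.9  200.5] target [ 665.8 -229.7  199.9] turn [-0.01 -0.11 -0.1 ] shift [-0.04 -0.15  0.82] x 1 total [-0.  -0.1  0.8]
0 0 [nan, nan, nan]
px exp [[381.0, 152.1], [382.6, 120.2]] seen 364 366 91 94
1 150 [[89.9, -2.5, -8.3], [146.4, 7.6, -5.2], [203.3, 10.5, -0.4]]
px exp [[400.6, 248.7], [441.3, 207.9]] seen 401 460 206 249
  return np.nanmean(a, axis, out=out, keepdims=keepdims)
```

Side depth puts the marker centred on cell 1 (faces at +9 / −7 mm, as they should be). Insert slowly.

>>> jog_arm --pt "0 0 0 -20 0 0.6 8" --pt "0 0 0 -20 0 0 8" --pt "0 0 0 -20 0 0 8" --pt "0 0 0 -16 0 0 8" --pt "0 0 0 -3 0 0 8" --pt "0 0 0 0 0 0 8" --pt "0 0 0 0 0 0 8"

```text
t: 48.78
eef_pos: [621.6, -233.8, 135.6]
tcp_rot: [-3.14, -0.963, 0.091]
ft_force: [0.5, -0.1, -0.7]
opening: 0.184
grip_force: 30.0
```

```bash
python3 - <<'E'
from plan import *
s=env.state();print(s['ft_force'].round(1));to(*cellpose(1,90))
E
```

```text
[ 0.5 -0.1 -0.7]
now [ 621.6 -233.8  135.6] target [ 619.6 -234.   133.6] turn [-0.01 -0.17 -0.06] shift [-2.83 -0.07 -0.51] x 1 total [-2.8 -0.1 -0.5]
```

>>> jog_arm --pt "0 0 0 -2 0 0 8" --pt "0 0 0 0 0 0 8" --pt "0 0 0 0 0 0 32" --pt "0 0 0 0 0 0 32" --pt "0 0 0 0 0 0 32" --pt "0 0 0 0 0 -30 32" --pt "0 0 0 0 0 -50 32" --pt "0 0 0 0 0 -50 40" --pt "0 0 0 0 0 0 40" --pt "0 0 0 0 0 0 40"

```text
t: 50.02
eef_pos: [514.3, -244.1, 207.6]
tcp_rot: [-3.14, -0.962, 0.09]
ft_force: [-0.0, -0.6, -0.7]
opening: 0.418
grip_force: 0.0
```

```bash
python3 - <<'E'
from plan import *
from est import *
o=np.array(O[1]);Mm=Rt(PSI,55)
for i in(0,1):
    m=F['pink'](*ch(i));q=(W[i][m]-o)@Mm;q=q[(np.abs(q[:,0]-100)<100)&(np.abs(q[:,1])<40)&(np.abs(q[:,2])<40)]
    if len(q):print(i,len(q),np.nanpercentile(q,[2,50,98],axis=0).round(1).tolist())
p,N=now();print(p.round(1),env.state()['joints'].round(2));to(np.array([466.2,-136.6,190]),Rt(8.7,0))
to(np.array(p),Rt(8.7,0))
E
```

```text
0 6 [[62.0, -2.0, 0.3], [67.8, -0.8, 3.9], [72.6, 1.3, 5.8]]
1 111 [[65.4, -3.7, 1.5], [98.0, 3.3, 5.6], [122.2, 9.3, 10.1]]
[ 514.6 -243.7  207. ] [-0.78  0.52  2.16  1.91  0.73 -1.03]
now [ 514.6 -243.7  207. ] target [ 466.2 -136.6  190. ] turn [  1.53 -55.09  -3.19] shift [-10.53 -37.72   5.65] x 3 total [ -31.6 -113.2   17. ]
now [ 514.6 -243.7  207. ] target [ 514.6 -243.7  207. ] turn [  1.53 -55.09  -3.19] shift [0. 0. 0.] x 1 total [0. 0. 0.]
```

Pink marker's top is at 122 mm up the cell: fully seated. Next: marker 2.

>>> jog_arm --pt "0.15 -5.5 -0.32 0 0 0 40" --pt "0.15 -5.5 -0.32 0 0 0 40" --pt "0.15 -5.5 -0.32 0 0 0 40" --pt "0.15 -5.5 -0.32 0 0 0 40" --pt "0.15 -5.5 -0.32 0 0 0 40" --pt "0.15 -5.5 -0.32 0 0 0 40" --pt "0.15 -5.5 -0.32 0 0 0 40" --pt "0.15 -5.5 -0.32 0 0 0 40" --pt "0.15 -5.5 -0.32 0 0 0 40" --pt "0.15 -5.5 -0.32 0 0 0 40"

```text
t: 51.38
eef_pos: [514.6, -243.2, 206.7]
tcp_rot: [3.142, 0.001, 0.153]
ft_force: [-0.0, 1.1, -0.1]
opening: 0.42
grip_force: 0.0
```

>>> jog_arm --pt "0 0 0 -8 -28.3 0 40" --pt "0 0 0 -8 -28.3 0 40" --pt "0 0 0 -8 -28.3 0 40" --pt "0 0 0 -8 -28.3 0 40" --pt "0 0 0 0 0 0 40" --pt "0 0 0 0 0 0 40"

```text
t: 52.12
eef_pos: [466.0, -136.8, 207.1]
tcp_rot: [3.141, -0.003, 0.152]
ft_force: [0.6, -0.2, 0.4]
opening: 0.417
grip_force: 0.0
```

```bash
python3 - <<'E'
from plan import *
print(env.state()['joints'].round(2));to(np.array([466.2,-136.6,80]),Rt(8.7,0))
E
```

```text
[-0.42  0.41  1.99  0.    0.74  1.  ]
now [ 466.  -136.8  207.1] target [ 466.2 -136.6   80. ] turn [ 0.04 -0.19  0.02] shift [ 7.000e-02 -4.000e-02  4.235e+01] x 3 total [ 2.000e-01 -1.000e-01  1.271e+02]
```

>>> jog_arm --pt "0 0 0 0 0 50 40" --pt "0 0 0 0 0 50 40" --pt "0 0 0 0 0 27 40" --pt "0 0 0 0 0 0 40" --pt "0 0 0 0 0 0 8" --pt "0 0 0 0 0 0 8" --pt "0 0 0 0 0 0 8" --pt "0 0 0 0 0 0 8" --pt "0 0 0 0 0 0 8" --pt "0 0 0 0 0 0 8"

```text
t: 53.38
eef_pos: [465.6, -136.7, 80.4]
tcp_rot: [3.141, -0.003, 0.151]
ft_force: [-0.3, 0.0, -0.4]
opening: 0.182
grip_force: 30.0
```

>>> jog_arm --pt "0 0 0 0 0 -20 8" --pt "0 0 0 0 0 -50 8" --pt "0 0 0 0 0 -50 8" --pt "0 0 3.4 0 0 -40 8" --pt "0 0 0 35 20 0 8" --pt "0 0 0 35 20 0 8" --pt "0 0 0 0 0 0 8"

```text
t: 54.25
eef_pos: [539.9, -170.8, 240.3]
tcp_rot: [3.141, -0.004, 0.092]
ft_force: [-0.3, 0.3, -0.0]
opening: 0.183
grip_force: 30.0
```

>>> jog_arm --pt "0 5.5 0 0 0 0 8" --pt "0 5.5 0 0 0 0 8" --pt "0 5.5 0 0 0 0 8" --pt "0 5.5 0 0 0 0 8" --pt "0 5.5 0 0 0 0 8" --pt "0 5.5 0 0 0 0 8" --pt "0 5.5 0 0 0 0 8" --pt "0 5.5 0 0 0 0 8" --pt "0 5.5 0 0 0 0 8" --pt "0 5.5 0 0 0 0 8"

```text
t: 55.5
eef_pos: [537.8, -168.0, 240.5]
tcp_rot: [-3.132, -0.923, 0.089]
ft_force: [0.2, -1.0, -0.8]
opening: 0.18
grip_force: 30.0
```

```bash
python3 - <<'E'
from plan import *
s=env.state();print(s['joints'].round(2),s['opening'],s['grip_force']);to(*cellpose(2,171),30)
E
```

```text
[-0.6   0.43  2.17  1.95  0.59 -0.91] 0.1803221792785989 29.969709813594818
now [ 537.8 -168.   240.5] target [ 660.3 -170.   199.9] turn [-0.38  2.09 -0.12] shift [ 7.34  2.65 24.61] x 5 total [ 36.7  13.2 123.1]
```

>>> jog_arm --pt "-0.38 2.1 -0.12 0 0 0 8" --pt "0 0 0 7.3 2.65 24.6 8" --pt "0 0 0 7.3 2.65 24.6 8" --pt "0 0 0 7.3 2.65 24.6 8" --pt "0 0 0 7.3 2.65 24.6 8" --pt "0 0 0 7.3 2.65 24.6 8" --pt "0 0 0 0 0 0 8" --pt "0 0 0 0 0 0 8" --pt "0 0 0 0 0 0 8"

```text
t: 56.62
eef_pos: [660.2, -170.3, 199.7]
tcp_rot: [-3.14, -0.957, 0.092]
ft_force: [-0.7, 0.4, 0.5]
opening: 0.177
grip_force: 30.0
```

```bash
cat > chk.py <<'E'
import sys
from plan import *
from est import *
def held(k,f):
    o=np.array(O[k]);Mm=Rt(PSI,55)
    for i in(0,1):
        m=F[f](*ch(i));q=(W[i][m]-o)@Mm;q=q[(np.abs(q[:,0]-120)<100)&(np.abs(q[:,1])<28)&(np.abs(q[:,2])<30)]
        if len(q):print(f,k,'cam',i,len(q),np.nanpercentile(q,[2,25,50,75,98],axis=0).round(1).tolist())
E
python3 - <<'E'
from chk import *
print(env.state()['grip_force']);to(*cellpose(2,171));held(2,'yel')
E
```

```text
29.970194399356842
now [ 660.5 -170.4  199.8] target [ 660.3 -170.   199.9] turn [-0.05  0.12 -0.01] shift [ 0.05 -0.44 -0.2 ] x 1 total [ 0.1 -0.4 -0.2]
yel 2 cam 0 53 [[154.8, -6.6, -11.9], [173.2, -1.3, -8.1], [184.1, 1.1, -5.8], [195.8, 3.7, -3.2], [202.2, 6.0, 1.3]]
yel 2 cam 1 255 [[85.8, -2.9, -7.4], [107.8, 3.3, -4.5], [133.2, 7.2, -3.1], [185.7, 9.3, -1.1], [203.5, 11.4, 2.8]]
```

Centred again. Insert, seat, release, back off.

>>> jog_arm --pt "0 0 0 -20 -0.3 0 8" --pt "0 0 0 -20 0 0 8" --pt "0 0 0 -20 0 0 8" --pt "0 0 0 -16 0 0 8" --pt "0 0 0 -3 0 0 8" --pt "0 0 0 -2 0 0 8" --pt "0 0 0 0 0 0 8"

```text
t: 57.6
eef_pos: [614.8, -174.3, 133.7]
tcp_rot: [-3.141, -0.958, 0.093]
ft_force: [0.2, -0.2, -0.5]
opening: 0.182
grip_force: 30.0
```

>>> jog_arm --pt "0 0 0 0 0 0 32" --pt "0 0 0 0 0 0 32" --pt "0 0 0 0 0 0 32" --pt "0 0 0 0 0 -30 32" --pt "0 0 0 0 0 -50 32" --pt "0 0 0 0 0 -50 40" --pt "0 0 0 0 0 0 40" --pt "0 0 0 0 0 0 40"

```text
t: 58.6
eef_pos: [509.2, -184.6, 208.1]
tcp_rot: [-3.141, -0.958, 0.093]
ft_force: [-0.4, -0.6, 0.2]
opening: 0.421
grip_force: 0.0
```

```bash
python3 - <<'E'
from chk import *
held(2,'yel');p,N=now();to(p,Rt(7.4,0));to(np.array([480.8,-59.3,200]),Rt(7.4,0),30)
E
```

```text
yel 2 cam 0 75 [[62.4, -7.1, -4.0], [75.3, -4.3, 1.8], [94.4, -0.9, 3.8], [108.6, 2.1, 6.2], [123.0, 5.8, 14.5]]
yel 2 cam 1 176 [[63.1, -11.4, 1.4], [79.3, 0.6, 3.4], [96.5, 4.5, 5.6], [111.3, 7.8, 7.5], [123.9, 10.3, 12.1]]
now [ 509.4 -184.2  207.4] target [ 509.4 -184.2  207.4] turn [  0.91 -54.85  -1.89] shift [0. 0. 0.] x 1 total [0. 0. 0.]
now [ 509.4 -184.2  207.4] target [480.8 -59.3 200. ] turn [  0.91 -54.85  -1.89] shift [ -2.46 -25.51   1.48] x 5 total [ -12.3 -127.6    7.4]
```

Seated (top at ~122–123 mm). Marker 1.

>>> jog_arm --pt "0.09 -5.48 -0.19 0 0 0 40" --pt "0.09 -5.48 -0.19 0 0 0 40" --pt "0.09 -5.48 -0.19 0 0 0 40" --pt "0.09 -5.48 -0.19 0 0 0 40" --pt "0.09 -5.48 -0.19 0 0 0 40" --pt "0.09 -5.48 -0.19 0 0 0 40" --pt "0.09 -5.48 -0.19 0 0 0 40" --pt "0.09 -5.48 -0.19 0 0 0 40" --pt "0.09 -5.48 -0.19 0 0 0 40" --pt "0.09 -5.48 -0.19 0 0 0 40"

```text
t: 59.95
eef_pos: [509.4, -182.1, 206.7]
tcp_rot: [-3.134, -0.042, 0.133]
ft_force: [-0.6, -0.1, -0.2]
opening: 0.421
grip_force: 0.0
```

>>> jog_arm --pt "0 0 0 -2.5 -25.5 0 40" --pt "0 0 0 -2.5 -25.5 0 40" --pt "0 0 0 -2.5 -25.5 0 40" --pt "0 0 0 -2.5 -25.5 0 40" --pt "0 0 0 -2.5 -25.5 0 40" --pt "0 0 0 0 0 0 40" --pt "0 0 0 0 0 0 40"

```text
t: 60.82
eef_pos: [480.2, -58.0, 207.4]
tcp_rot: [-3.135, -0.046, 0.133]
ft_force: [1.0, -0.5, 0.4]
opening: 0.421
grip_force: 0.0
```

```bash
python3 - <<'E'
from plan import *
to(np.array([480.8,-59.3,80]),Rt(7.4,0))
E
```

```text
now [480.2 -58.  207.4] target [480.8 -59.3  80. ] turn [-0.39 -2.63  0.2 ] shift [ 0.14  0.47 42.47] x 3 total [  0.4   1.4 127.4]
```

>>> jog_arm --pt "-0.39 -2.63 0.2 0 0 0 40" --pt "0 0 0 0.4 1.3 50 40" --pt "0 0 0 0 0 50 40" --pt "0 0 0 0 0 27.3 40" --pt "0 0 0 0 0 0 40" --pt "0 0 0 0 0 0 8" --pt "0 0 0 0 0 0 8" --pt "0 0 0 0 0 0 8" --pt "0 0 0 0 0 0 8" --pt "0 0 0 0 0 0 8"

```text
t: 62.08
eef_pos: [480.2, -59.1, 80.6]
tcp_rot: [3.141, -0.0, 0.128]
ft_force: [0.0, -0.3, 0.9]
opening: 0.183
grip_force: 30.0
```

>>> jog_arm --pt "0 0 0 0 0 0 8" --pt "0 0 0 0 0 -20 8" --pt "0 0 0 0 0 -50 8" --pt "0 0 0 0 0 -50 8" --pt "0 0 2.1 0 0 -40 8" --pt "0 0 0 28 28 0 8" --pt "0 0 0 28 28 0 8" --pt "0 0 0 0 0 0 8"

```text
t: 63.08
eef_pos: [542.2, -111.0, 240.3]
tcp_rot: [3.141, -0.001, 0.09]
ft_force: [-0.7, -0.4, 0.2]
opening: 0.185
grip_force: 30.0
```

>>> jog_arm --pt "0 5.5 0 0 0 0 8" --pt "0 5.5 0 0 0 0 8" --pt "0 5.5 0 0 0 0 8" --pt "0 5.5 0 0 0 0 8" --pt "0 5.5 0 0 0 0 8" --pt "0 5.5 0 0 0 0 8" --pt "0 5.5 0 0 0 0 8" --pt "0 5.5 0 0 0 0 8" --pt "0 5.5 0 0 0 0 8" --pt "0 5.5 0 0 0 0 8"

```text
t: 64.32
eef_pos: [540.8, -104.6, 240.0]
tcp_rot: [-3.113, -0.851, 0.085]
ft_force: [-0.2, 0.7, 0.5]
opening: 0.185
grip_force: 30.0
```

```bash
python3 - <<'E'
from plan import *
s=env.state();print(s['joints'].round(2),s['opening'],s['grip_force']);to(*cellpose(3,171),30)
E
```

```text
[-0.46  0.39  2.18  1.98  0.47 -0.84] 0.1846523191358221 29.963465631008148
now [ 540.8 -104.6  240. ] target [ 654.8 -110.3  199.9] turn [-1.29  6.22 -0.34] shift [ 6.41  3.23 23.11] x 5 total [ 32.1  16.2 115.6]
```

>>> jog_arm --pt "-0.65 3.1 -0.17 0 0 0 8" --pt "-0.65 3.1 -0.17 0 0 0 8" --pt "0 0 0 6.4 3.2 23.1 8" --pt "0 0 0 6.4 3.2 23.1 8" --pt "0 0 0 6.4 3.2 23.1 8" --pt "0 0 0 6.4 3.2 23.1 8" --pt "0 0 0 6.4 3.2 23.1 8" --pt "0 0 0 0 0 0 8" --pt "0 0 0 0 0 0 8" --pt "0 0 0 0 0 0 8"

```text
t: 65.58
eef_pos: [654.5, -110.5, 199.8]
tcp_rot: [-3.14, -0.957, 0.092]
ft_force: [0.0, -1.0, -0.1]
opening: 0.18
grip_force: 30.0
```

```bash
python3 - <<'E'
from chk import *
print(env.state()['grip_force']);to(*cellpose(3,171));held(3,'yel')
E
```

```text
29.963723123073578
now [ 654.8 -110.6  199.8] target [ 654.8 -110.3  199.9] turn [-0.02  0.15 -0.02] shift [ 0.12 -0.37 -0.06] x 1 total [ 0.1 -0.4 -0.1]
yel 3 cam 0 54 [[152.1, -6.0, -10.4], [170.7, -2.7, -7.8], [185.4, 0.8, -6.1], [195.2, 3.3, -3.2], [204.1, 6.4, 0.2]]
yel 3 cam 1 255 [[86.3, -4.8, -6.3], [109.6, 1.9, -4.0], [133.9, 7.0, -2.9], [155.3, 9.1, -0.8], [202.6, 12.3, 4.8]]
```

>>> jog_arm --pt "0 0 0 -20 -0.3 0 8" --pt "0 0 0 -20 0 0 8" --pt "0 0 0 -20 0 0 8" --pt "0 0 0 -16 0 0 8" --pt "0 0 0 -3 0 0 8" --pt "0 0 0 -2 0 0 8" --pt "0 0 0 0 0 0 8"

```text
t: 66.55
eef_pos: [609.1, -114.6, 133.7]
tcp_rot: [-3.141, -0.958, 0.093]
ft_force: [-0.5, -0.0, -0.1]
opening: 0.182
grip_force: 30.0
```

>>> jog_arm --pt "0 0 0 0 0 0 32" --pt "0 0 0 0 0 0 32" --pt "0 0 0 0 0 0 32" --pt "0 0 0 0 0 -30 32" --pt "0 0 0 0 0 -50 32" --pt "0 0 0 0 0 -50 40" --pt "0 0 0 0 0 0 40"

```text
t: 67.42
eef_pos: [501.5, -124.7, 209.8]
tcp_rot: [3.141, -0.959, 0.092]
ft_force: [1.3, 0.8, 1.1]
opening: 0.418
grip_force: 0.0
```

>>> jog_arm --pt "0 0 0 0 45 -10 40" --pt "0 0 0 0 45 -10 40" --pt "0 0 0 0 45 -10 40" --pt "0 0 0 0 45 0 40" --pt "0 0 0 0 45 0 40" --pt "0 0 0 0 45 0 40" --pt "0 0 0 0 45 0 40" --pt "0 0 0 0 45 0 40" --pt "0 0 0 0 0 0 40" --pt "0 0 0 0 0 0 40"

```text
t: 68.68
eef_pos: [512.3, -484.6, 224.2]
tcp_rot: [-3.138, -0.957, 0.091]
ft_force: [-0.2, 1.1, -0.8]
opening: 0.422
grip_force: 0.0
```

```bash
cat > fin.py <<'E'
from chk import *
print(env.state()['eef_pos'])
held(1,'pink');held(2,'yel');held(3,'yel')
def up(i,f,c,r,z):
    d=ds[i];R_,G,B_=[cv2.resize(d['color'][...,k].astype(np.float32),None,fx=4,fy=4,interpolation=2) for k in range(3)]
    v,u=np.nonzero(f(R_,G,B_));P=proj_plane(d,np.c_[(u+.5)/4-.5,(v+.5)/4-.5],z);P=P[np.hypot(*(P-c).T)<r]
    if len(P)<20:return print('none')
    q=cv2.minAreaRect(P.astype(np.float32));Q=P-P.mean(0);e=np.linalg.eigh(Q.T@Q)[1][:,1];print(i,len(P)/16,'rect',np.round(q[0],1),np.round(q[1],1),round(q[2],1),'pca',np.degrees(np.arctan(e[1]/e[0])).round(1))
y=lambda r,g,b:np.minimum(r,g)-b>60
print('box');[up(i,y,(489,74),50,24) for i in(0,1)]
print('eraser blue');[up(i,lambda r,g,b:b-r>10,(567,81),30,16) for i in(0,1)]
print('stapler');[up(i,lambda r,g,b:b-r>6,(511,267),95,62) for i in(0,1)]
print('stamp');[up(i,lambda r,g,b:r-np.maximum(g,b)>45,(556,188),45,90) for i in(0,1)]
print('glue');[up(i,lambda r,g,b:r-np.maximum(g,b)>45,(479,183),35,92) for i in(0,1)]
for n in('eraser','staples_box','stapler','stamp','glue_stick','marker_1'):
    print(n,[[(round(x['score'],2),np.round(x['location']).tolist()) for x in env.recognise(c,n)] for c in('top','side')])
E
python3 fin.py
```

```text
[ 512.32527699 -484.13259387  224.78973278]
pink 1 cam 0 7 [[64.0, -2.6, 0.7], [67.7, -2.4, 1.6], [69.8, 0.1, 3.0], [72.9, 1.0, 3.7], [76.6, 1.2, 4.5]]
pink 1 cam 1 149 [[63.8, -5.1, 1.4], [77.0, 0.7, 3.8], [95.3, 3.7, 5.3], [108.9, 7.0, 7.6], [122.1, 9.7, 10.3]]
yel 2 cam 0 75 [[60.1, -6.3, -3.2], [78.4, -4.2, 1.3], [96.4, -1.1, 4.4], [107.8, 2.2, 6.7], [123.4, 5.4, 16.2]]
yel 2 cam 1 189 [[64.2, -9.0, 1.3], [80.5, 0.3, 4.0], [95.8, 5.3, 5.8], [111.3, 7.9, 8.5], [123.7, 10.5, 13.6]]
yel 3 cam 0 78 [[56.5, -5.9, -3.2], [73.7, -3.0, 1.0], [89.5, 0.2, 3.4], [107.3, 3.3, 5.6], [123.6, 7.1, 14.2]]
yel 3 cam 1 163 [[63.6, -5.9, 0.9], [80.7, 0.8, 3.2], [96.8, 5.4, 5.0], [110.5, 8.5, 7.7], [123.2, 10.4, 13.2]]
box
0 167.0 rect [489.1  71.3] [59.2 32.4] 4.0 pca 4.7
1 237.125 rect [491.9  61.2] [63.9 63.8] 4.4 pca 57.6
eraser blue
0 46.625 rect [561.4  79.2] [26.3 20.6] 0.0 pca 5.8
1 65.1875 rect [564.2  73.2] [37.1 28.1] 89.3 pca 87.7
stapler
0 401.5 rect [508.3 262.7] [143.1  32.7] 6.8 pca 7.6
1 217.75 rect [509.7 241.5] [139.   67.9] 9.8 pca 20.1
stamp
0 156.6875 rect [549.3 186.2] [64.6 28.3] 6.7 pca 11.6
1 105.75 rect [561.  173.9] [61.9 42.8] 84.3 pca 74.9
glue
0 50.5625 rect [476.3 181.1] [27.1 22.4] 26.7 pca 29.3
1 72.6875 rect [480.5 177.6] [57.9 26.5] 89.3 pca 88.5
eraser [[(0.55, [287.0, 188.0])], [(0.58, [337.0, 198.0]), (0.34, [377.0, 248.0])]]
staples_box [[(0.69, [379.0, 145.0]), (0.57, [289.0, 213.0])], [(0.55, [306.0, 198.0])]]
stapler [[(0.78, [228.0, 205.0])], [(0.83, [314.0, 162.0]), (0.33, [306.0, 169.0])]]
stamp [[(0.7, [255.0, 186.0])], [(0.92, [334.0, 171.0])]]
glue_stick [[(0.53, [257.0, 216.0])], [(0.75, [315.0, 160.0]), (0.56, [305.0, 168.0])]]
marker_1 [[(0.65, [344.0, 151.0]), (0.52, [380.0, 146.0])], [(0.74, [392.0, 216.0]), (0.72, [407.0, 248.0]), (0.48, [400.0, 230.0]), (0.35, [378.0, 249.0])]]
```

All checks agree: the kit items are on their outlines and all three markers are at full depth. The arm is clear, so I'm handing in.

```bash
python3 -c "
from cell import env
print(env.job_done())"
```

```text
the job is handed in; nothing more can be done
None
```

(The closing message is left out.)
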